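# Slide a pearl plaque home in its case and latch it

## Robot

A 6-joint arm with a two-finger parallel gripper is mounted at the origin on the work surface. World frame = base frame: x ahead of the robot, y to its left, z up, the work surface at z = 0. Lengths are in mm, angles in rad, forces in N, time in s.
With the tool pointing down it reaches from about 325 to 775 mm from the base axis. Payload 5.5 kg.
Tool frame: the origin (TCP) lies midway between the tips of the shut fingers; the grasp point (between the pads) lies 19 mm behind it; z points along the fingers, y is the line along which they close (so a half turn about z gives the same grasp; the last joint's range is limited). The gripper opens to 88 mm and grips with 3 to 60 N. Pads are 20 mm wide; open, the fingers measure 115 mm over their backs; the gripper's body (75 mm by 178 mm) begins 61 mm behind the grasp point.
Start: joints at [-1.225, 0.091, 1.231, -0, 1.82, -0.057], TCP at [235.198, -551.994, 187.431] pointing down, gripper open.
Joint ranges: [-2.87, 2.87], [-0.86, 2.18], [0.17, 2.46], [-1.51, 4.65], [0.06, 2.69], [-2.65, 2.65]. Speed limits (rad/s): [2.57, 2.57, 3.01, 3.14, 3.14, 3.14].

## Interface

Orientations are given as [roll, pitch, yaw] about the fixed x, y, z axes, in that order (R = Rz(yaw) Ry(pitch) Rx(roll)).
In Python, from bench import monitor, capture, calibration, manip, models gives the robot as it stands.
- The arm moves only by the tool servo_tool, never from a script. Its argument "motion" is a list of rows, each an object of numbers: "x", "y", "z": the shift along the tool's x, y, z scaled (see below); "wx", "wy", "wz": the turn, a rotation vector about the tool's x, y, z scaled (see below); "claw": the opening, from 0 (shut) to 1 (fully open). In form: [{"x": .., "y": .., "z": .., "wx": .., "wy": .., "wz": .., "claw": ..}, ...]. A call has 1 to 8 rows; each row is the pose to reach, as a shift and turn from the pose commanded when the call began, along the tool's axes at that moment, turning the shorter way round; what a row does not reach only later rows make up. The controller multiplies each number of a shift by 0.15 m and each number of a turn by 180 degrees. A row lasts 1/8 s, in which the tool goes at most 62.5 mm and 10.7 degrees, less where a joint would pass 70% of its speed; a pose out of reach is approached as far as the arm can. A call with a number of a shift or a turn outside -1 to 1 is refused whole. A call with a gripper value outside its range is refused whole. The fingers move at their own pace and stop on an object; the grip force is fixed at half the most. Time passes only in rows, so rows that repeat a pose let the fingers close. It gives the time, the measured TCP pose, the force, the opening and the grip force at its end, in the units of the state.
- monitor.get_state(): the state, without advancing time (a new reading comes with each control period).
- capture(name): name is "scene" or "top"; returns the picture (400x640x3 uint8, blue, green, red); there is no depth.
- calibration(name): a dict with "mtx" (3x3 intrinsics, pixels), "k1" (the pictures are not rectified: a ray, as slopes to the right and down, at radius r is drawn at 1 + k1 r^2 times it, then the intrinsics apply), "view" (4x4, takes a point from world to camera coordinates). Camera axes: x right, y up, looking along -z (the intrinsics and any distortion apply to the point x, -y, -z); pixel columns grow to the right and rows downward; lengths in mm; the calibration is good to about 2 mm. A picture is of the moment at which its call begins. calibration takes no time and is no camera call.
- manip.finish_job(): hands the job in; it is judged then, once.
Trained networks look in the newest picture that a camera, given by its name, has taken for a name from the list of things; names that differ only in an ending like _2 or _b are one class to them, and where a whole thing is asked for, a point or a joint stands for the part that bears it (a point fixed in the world has none). Each returns a list of dicts, best first, with "confidence" (0 to 1); they miss things now and then, are a little off and sometimes report something else, mostly with a low value. They report only what shows in the picture. A call takes as long as a camera call. They do not tell look-alikes from the thing itself.
- models.silhouettes(name, camera): "pixels" (400x640 bool, what is visible of it) and "position" ([column, row] in pixels, amid what is visible of it).
The state is a dict: "time_s": time; "qpos": joint angles; "qd": joint speeds; "tau": joint torques, N m; "tcp_pos": TCP position; "tool_rot": TCP orientation; "wrist_force": force on the tool from outside, world axes, zero at the start; "ft_torque": the same for the moment, N m; "gripper_width": finger opening in mm; "finger_force": force on a finger pad.
Only numpy, scipy, OpenCV 4.12 (cv2) and the standard library are available. Lean on these libraries where they do the work, as an engineer would, in place of code of your own. Each camera call takes 0.05 s, during which the arm holds its last target. There are 200 camera calls.

## Task

A mother-of-pearl plaque is sticking out from under the hood of the open security case. Press down on its top with the closed fingertips, just firmly enough that it does not slip and never harder than about 25 N, and slide it along its channel away from the hood, pushing the stiff brass follower back until the plaque is fully home. Then push the chrome latch all the way down behind it, back off, and leave the other things on the counter where they are.

Things in the scene. Friction and masses are not known exactly. Their poses are not given: they have to be found in the camera images.
- case: Fixed dark security case, 130 (x) by 225 (y) mm; origin: centre of its underside, z up, only yawed. Its lid lies open behind it (to x = +191 mm, 18 mm high). A channel 73 mm wide runs along its y axis (x = 0), open from above between y = -45 and +65 mm: slippery floor (friction about 0.15) at z = 18 mm, side rails up to z = 26 mm. All mm in this list are in the case frame.
- hood_edge (a point): Middle of the mouth edge, on top, of the fixed hood that bridges the channel from y = -110 to -45 mm: point (0, -45, 34). Hood underside z = 27 mm, top z = 34 mm. The plaque slides out from under it towards +y.
- cover_edge (a point): Middle of the edge, on top, of the fixed cover that bridges the far end of the channel from y = +65 to +115 mm: point (0, +65, 34). Underside z = 27 mm, top z = 34 mm. The plaque's front end slides 22 mm in under it.
- plaque: Loose pearl plaque with gold lines, 70 (own x) by 120 (own y) by 6 mm, about 70 g, flat in the channel, own +y along the case's +y; origin: centre of its underside. At the start its tail (-y end) is under the hood, its centre at y = -30 to -18 mm. Fingertip friction on its top is 0.5 or more. With under about 9 N of press they slip at the follower; over 30 N cracks it.
- bay_home (a point): Point (0, +27, 18) on the channel floor where the plaque's origin lies when the plaque is fully home: the follower is at its end stop and the plaque's tail is 3 mm past the latch tooth. Its axes are the case's.
- follower (a joint): Brass bar across the channel, hidden under the cover, that the plaque pushes ahead of it. Value = metres pushed to +y: 0 = face at y = +67 mm (it starts at 0 to 0.006), 0.020 = hard end stop, face at y = +87 mm (plaque home). About 3 N of dry friction; it stays where it is left.
- latch (a joint): Chrome latch arm, 7 mm wide, hinged on the +x rail at (52, -39.5, 30), lying across the channel towards -x. Value = opening in rad: 0 fully down, starts 0.35 to 0.5 (tip raised). Stiff: about 2 N at the tip, stays as left. The tooth under its middle (y = -43 to -36 mm) drops behind the plaque's tail; if the plaque is not home it lands on it and the latch stays up.
- latch_tab (a point): Middle of the top face of the latch's flat tip tab, 26 by 28 by 6 mm, 131 mm from the hinge; it overhangs the front of the case. With the latch fully down it is at case (-79, -39.5, 33) mm. Push it down here.
- die_a: Bystander: red die, 20 mm cube; origin: centre of its underside.
- die_b: Bystander: red die, 20 mm cube; origin: centre of its underside.
- chips_green: Bystander: stack of green chips, 40 mm across, 37 mm high; origin: centre of its underside.
- chips_blue: Bystander: stack of blue chips, 40 mm across, 27 mm high; origin: centre of its underside.
- comb: Bystander: pale blue chip sorting comb lying flat, 200 by 85 by 10 mm; origin: centre of its underside.
- paddle: Bystander: black acrylic paddle lying flat, 240 by 85 by 8 mm; origin: on its underside where handle meets blade.
- spare_plaques: Bystander: stack of four pearl plaques, 70 by 120 by 24 mm; origin: centre of its underside.
Not all that is in view belongs to the job. There is more than one size of the plaque; the one meant has the size given above.

How it is judged (in metres and radians):
On the way:
1. the plaque is slid fully home while the latch is still up (y of plaque in the frame of bay_home above -0.003 m and value of joint follower above 0.017 m and value of joint latch above 0.25 rad), for 0.2 s.
At the end, for the whole second after the job is handed in: The plaque lies flat and at rest in the channel within 3 mm of home (follower at its end stop) and the latch is down behind it (within 0.04 rad of fully down) (y of plaque in the frame of bay_home between -0.003 and 0.003 m and z of plaque in the frame of bay_home below 0.002 m and angle between plaque's own z axis and vertical below 0.03 rad and value of joint latch below 0.04 rad and linear speed of plaque below 0.01 m/s); the robot touches nothing.
It fails at once if the plaque is pressed harder than 30 N (contact force between the fingers and plaque above 30 N).
It fails at once if a bystander is shifted by more than 20 mm (distance of any of die_a, die_b, chips_green, chips_blue, comb, paddle, spare_plaques from where it was at the start of the episode above 0.02 m).
It also fails if it takes over 58 s, if anything falls off the work surface, if the arm or the gripper's body presses on something with over 40 N, if the wrist force passes 120 N, or if a joint passes its speed limit or range.

## Working session

There is one attempt and no reset: what is moved stays moved. The work goes in short steps, Python scripts to look and compute and a tool call to move; the robot and the scene stay as the last step left them, time stands still between calls to the robot, and variables do not carry over. Pictures are saved under pics/ and viewed, at most 10 in all, crops included, and the job is handed in when it is done.

Besides the shell and the picture viewer there is one more tool, called by a JSON object that holds its "api" and its "payload", one argument or row to a line. servo_tool: Moves the arm, as the interface text tells. Shifts and turns lie within -1 to 1; 1 stands for 0.15 m of shift or 180 degrees of turn. Its arguments: {"type":"object","properties":{"motion":{"type":"array","items":{"type":"object","properties":{"x":{"type":"number","minimum":-1,"maximum":1},"y":{"type":"number","minimum":-1,"maximum":1},"z":{"type":"number","minimum":-1,"maximum":1},"wx":{"type":"number","minimum":-1,"maximum":1},"wy":{"type":"number","minimum":-1,"maximum":1},"wz":{"type":"number","minimum":-1,"maximum":1},"claw":{"type":"number"}}}}},"required":["motion"]}

```bash
ls; mkdir -p pics; python3 - <<'E'
from bench import monitor, capture, calibration, models
import cv2,numpy as np
for c in ["scene","top"]:
    im=capture(c); cv2.imwrite(f"pics/{c}0.png",im)
    k=calibration(c); print(c,k["mtx"].tolist(),k["k1"],np.round(k["view"],4).tolist())
    for n in ["case","plaque","latch","latch_tab","hood_edge","cover_edge"]:
        try:
            for d in models.silhouettes(n,c)[:3]:
                ys,xs=np.nonzero(d["pixels"]); print(n,round(d["confidence"],2),np.round(d["position"]),len(xs),xs.min(),xs.max(),ys.min(),ys.max())
        except Exception as e: print(n,e)
s=monitor.get_state(); print(s)
E
```

```text
pics
scene [[392.9249307479526, 0.0, 323.2450449224601], [0.0, 392.9249307479526, 203.4379566957737], [0.0, 0.0, 1.0]] 0.000893941228966612 [[-0.6705, 0.7418, 0.0095, 360.894], [-0.5349, -0.4923, 0.6866, 264.7798], [0.5141, 0.4553, 0.727, -1345.5736], [0.0, 0.0, 0.0, 1.0]]
case 0.69 [373. 240.] 314 364 380 230 250
case 0.63 [295. 248.] 8001 230 362 182 307
plaque 0.97 [310. 225.] 668 292 330 210 239
plaque 0.58 [330. 166.] 1266 303 352 143 185
latch 0.55 [304. 200.] 253 285 317 182 231
latch_tab 0.79 [303. 200.] 251 284 317 182 231
hood_edge 0.88 [296. 251.] 7949 230 362 181 306
cover_edge 0.88 [298. 253.] 7640 231 361 183 307
top [[446.7049365709112, 0.0, 314.9554090133874], [0.0, 446.7049365709112, 191.4320524227654], [0.0, 0.0, 1.0]] -0.07525442799546066 [[-0.0292, -0.9995, -0.012, 25.6273], [0.9891, -0.0307, 0.1443, -540.9254], [-0.1446, -0.0077, 0.9895, -1208.7461], [0.0, 0.0, 0.0, 1.0]]
case 0.68 [302. 147.] 6404 259 353 99 202
plaque 0.74 [311. 169.] 661 295 325 156 185
plaque 0.56 [362. 250.] 2209 337 390 216 282
latch 0.65 [326. 179.] 223 316 335 147 191
latch_tab 0.48 [301.
[... 200 characters left out ...]
04 259 354 101 202
{'time_s': 0.7, 'qpos': array([-1.22476401e+00,  9.10226252e-02,  1.23067524e+00, -6.38271884e-07,
        1.81978252e+00, -5.66971533e-02]), 'qd': array([-0.00040257,  0.00233313,  0.00029509,  0.00208115, -0.00031377,
       -0.00133512]), 'tau': array([-1.76217269e-03, -4.46039987e+01, -4.06412137e+01,  6.97148661e-02,
        1.90821936e-02, -2.06177155e-06]), 'tcp_pos': array([ 235.16714451, -552.02157291,  187.49155979]), 'tool_rot': array([3.14148061e+00, 6.97912523e-06, 4.02729311e-01]), 'wrist_force': array([-0.45976478, -0.03169455, -0.1060412 ]), 'ft_torque': array([-0.00505694,  0.0523085 ,  0.02370837]), 'finger_force': 0.0, 'gripper_width': 87.77021632177409}
```

```bash
python3 - <<'E'
import cv2
a=cv2.imread("pics/top0.png")[70:300,220:440]; b=cv2.imread("pics/scene0.png")[130:330,200:420]
cv2.imwrite("pics/topc.png",cv2.resize(a,None,fx=2.6,fy=2.6,interpolation=2)); cv2.imwrite("pics/scenec.png",cv2.resize(b,None,fx=3,fy=3,interpolation=2))
E
```

```text
(no output)
```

View pics/topc.png

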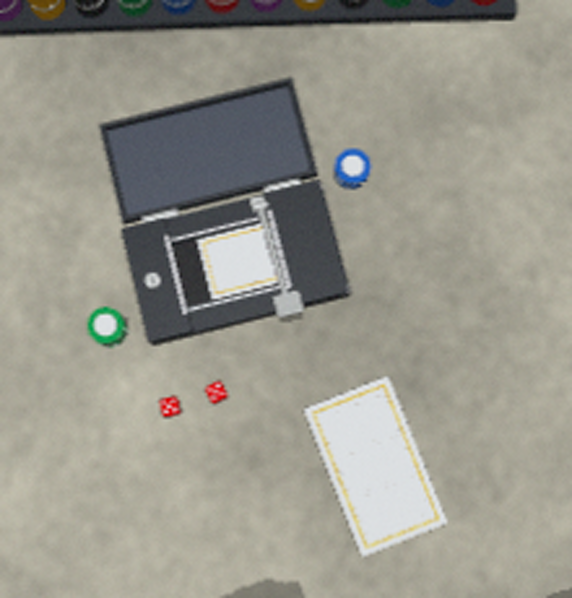

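View pics/scenec.png

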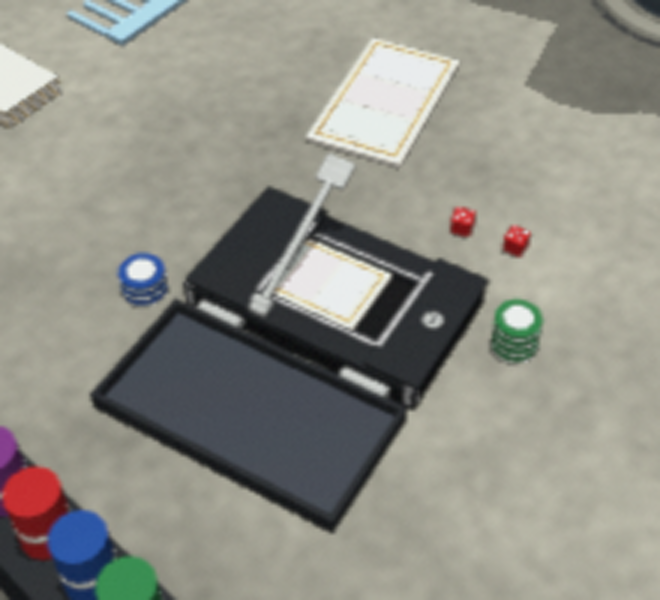

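View pics/top0.png

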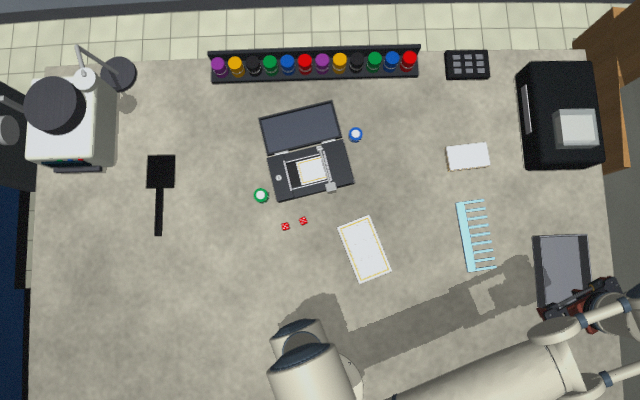

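The top picture shows the case at about (302,147), yawed roughly 15°, with its hood on the right. The latch is raised with its tab near (331,187). The loose, bigger plaque at (363,250) is a decoy. Next I fit the case pose.

```bash
cat > h.py <<'E'
import numpy as np,cv2
from bench import calibration
def proj(P,c):
    k=calibration(c); q=np.c_[np.atleast_2d(P),np.ones(len(np.atleast_2d(P)))]@np.array(k["view"]).T
    s=np.c_[q[:,0],-q[:,1]]/-q[:,2:3]; s=s*(1+k["k1"]*(s**2).sum(1,keepdims=True)); M=np.array(k["mtx"])
    return s@M[:2,:2].T+M[:2,2]
def w(p,P):
    c,s=np.cos(p[2]),np.sin(p[2]); P=np.atleast_2d(P).astype(float)
    return P@np.array([[c,-s,0],[s,c,0],[0,0,1]]).T+[p[0],p[1],0]
def latch(a):  # tab top centre, case frame
    return [52-131*np.cos(a)-3*np.sin(a)*-1*-1*-1, -39.5, 30+131*np.sin(a)+3*np.cos(a)]
E
cat > fit.py <<'E'
from h import *
from scipy.optimize import least_squares
T=lambda u,v:(220+u/2.6,70+v/2.6); S=lambda u,v:(200+u/3,130+v/3)
K=[("top",(-65,-112.5,34),T(349,294)),("top",(-65,112.5,34),T(151,343)),("top",(65,-112.5,34),T(320,181)),("top",(65,112.5,34),T(122,228)),
("top",(0,65,34),T(176,275)),("scene",(-65,-112.5,34),S(270,188)),("scene",(-65,112.5,34),S(487,283)),("scene",(0,65,34),S(405,308)),("scene",(65,-112.5,34),S(186,280))]
def res(p): return np.concatenate([proj(w(p,P),c)[0]-np.array(t) for c,P,t in K])
best=min((least_squares(res,[700,0,y],loss="soft_l1") for y in np.arange(-3,3.2,.7)),key=lambda r:r.cost)
p=best.x; print(p,np.degrees(p[2])); print(np.round(res(p).reshape(-1,2),1))
L=[("top",T(288,304)),("scene",S(335,170))]
r=least_squares(lambda a:np.concatenate([proj(w(p,latch(a[0])),c)[0]-t for c,t in L]),[.4]); print("latch",r.x,r.fun)
F=[("top",T(206,269)),("scene",S(372,302))]
r=least_squares(lambda a:np.concatenate([proj(w(p,[0,a[0],24]),c)[0]-t for c,t in F]),[40]); print("plaque front",r.x,r.fun)
a=.42
lines=[[(-65,-112.5,34),(-65,112.5,34),(65,112.5,34),(65,-112.5,34)],[(-36.5,-45,34),(-36.5,65,34),(36.5,65,34),(36.5,-45,34)],[(52,-39.5,30),latch(a)]]
for c,(x,y,X,Y,f) in {"top":(240,80,380,220,4),"scene":(210,150,390,310,3.7)}.items():
    im=cv2.resize(cv2.imread(f"pics/{c}0.png")[y:Y,x:X],None,fx=f,fy=f)
    for l in lines: cv2.polylines(im,[np.int32((proj(w(p,np.array(l)),c)-[x,y]+.5)*f)],True,(0,0,255),1)
    cv2.imwrite(f"pics/fit_{c}.png",im)
np.save("case.npy",p)
E
python3 fit.py
```

```text
Traceback (most recent call last):
  File "fit.py", line 7, in <module>
    best=min((least_squares(res,[700,0,y],loss="soft_l1") for y in np.arange(-3,3.2,.7)),key=lambda r:r.cost)
  File "fit.py", line 7, in <genexpr>
    best=min((least_squares(res,[700,0,y],loss="soft_l1") for y in np.arange(-3,3.2,.7)),key=lambda r:r.cost)
              ~~~~~~~~~~~~~^^^^^^^^^^^^^^^^^^^^^^^^^^^^^^
  File "fit.py", line 6, in res
    def res(p): return np.concatenate([proj(w(p,P),c)[0]-np.array(t) for c,P,t in K])
                                       ~~~~^^^^^^^^^^
  File "h.py", line 4, in proj
    k=calibration(c); q=np.c_[np.atleast_2d(P),np.ones(len(np.atleast_2d(P)))]@np.array(k["view"]).T
ValueError: time passes only in moves, steps and waits
```

```bash
python3 - <<'E'
s=open("h.py").read()
s=s.replace("from bench import calibration\n","from bench import calibration\nCAL={c:calibration(c) for c in('top','scene')}\n").replace("k=calibration(c)","k=CAL[c]").replace("-3*np.sin(a)*-1*-1*-1","+3*np.sin(a)")
open("h.py","w").write(s)
E
python3 fit.py
python3 -c "
import cv2,numpy as np
a=cv2.imread('pics/fit_top.png');b=cv2.imread('pics/fit_scene.png');b=cv2.resize(b,(240*2,int(b.shape[0]*480/b.shape[1])))
cv2.imwrite('pics/fit_both.png',cv2.resize(a,(560,560)))
"
```

```text
[6.03974871e+02 2.20439561e+01 2.09155043e-01] 11.983701222748932
[[-0.1 -0.4]
 [-1.8 -0.4]
 [-0.3 -0.6]
 [-0.9 -0.2]
 [-0.2 -0.4]
 [-0.3 -2.6]
 [ 1.2 -2.5]
 [-0.2 -1.2]
 [-0.6 -2.3]]
latch [0.39311574] [-1.23202123  0.13220927  1.14705958 -0.53989941]
plaque front [33.69392107] [-0.81011774 -0.04434905 -0.10728662 -1.52591235]
```

View pics/fit_top.png

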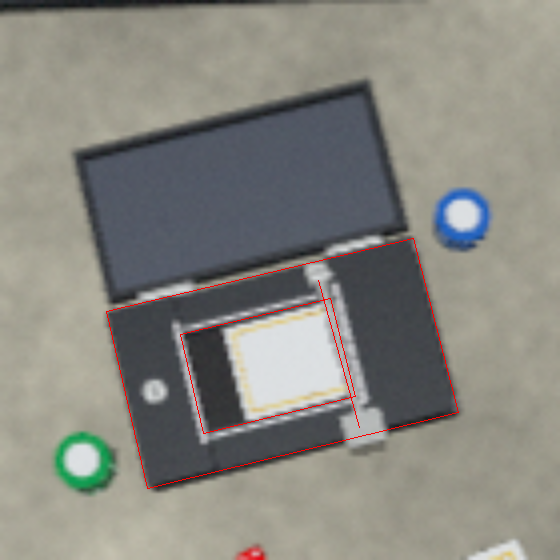

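View pics/fit_scene.png

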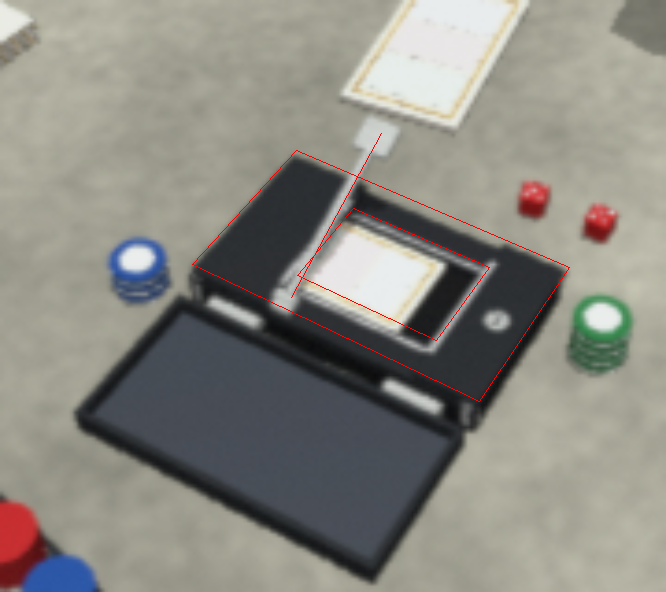

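The fit puts the case at about (604, 22) mm, yaw 12°, with the latch at about 0.39 rad. In the scene overlay the outline sits about 2 px above the case, while the top view matches well. I'll check the height by contact. Moving now, turning the tool to yaw ≈ 1.78 rad on the way.

{"api": "servo_tool", "payload": {
  "motion": [
    {"x": 0.3,"y": -0.2,"wz": -0.05,"claw": 0},
    {"x": 0.6,"y": -0.4,"wz": -0.11,"claw": 0},
    {"x": 1,"y": -0.68,"wz": -0.17,"claw": 0},
    {"x": 1,"y": -0.68,"wz": -0.22,"claw": 0},
    {"x": 1,"y": -0.68,"wz": -0.28,"claw": 0},
    {"x": 1,"y": -0.68,"wz": -0.33,"claw": 0},
    {"x": 1,"y": -0.68,"wz": -0.39,"claw": 0},
    {"x": 1,"y": -0.68,"wz": -0.438,"claw": 0}
  ]
}}

```text
schema error: expected keys x, y, z, wx, wy, wz, claw
```

```bash
cat > go.py <<'E'
import sys; from h import *
from bench import monitor
from scipy.spatial.transform import Rotation as R
p=np.load("case.npy"); s=monitor.get_state(); T=R.from_euler("xyz",s["tool_rot"])
c,sn=np.cos(p[2]),np.sin(p[2]); d=s["tcp_pos"]-[p[0],p[1],0]
print("t",round(s["time_s"],2),"case",np.round([c*d[0]+sn*d[1],-sn*d[0]+c*d[1],d[2]],2),"rot",np.round(s["tool_rot"],4),"F",np.round(s["wrist_force"],1),"q",np.round(s["qpos"],2))
if len(sys.argv)>3:
    tgt=w(p,[float(a) for a in sys.argv[1:4]])[0]
    want=R.from_euler("xyz",[np.pi,0,p[2]+np.pi/2])
    print("shift units",np.round(T.inv().apply(tgt-s["tcp_pos"])/150,4),"turn",np.round((T.inv()*want).as_rotvec()/np.pi,4))
E
python3 go.py 0 -3 150
```

```text
t 0.7 case [-479.97 -484.98  187.49] rot [3.1415 0.     0.4027] F [-0.5 -0.  -0.1] q [-1.22  0.09  1.23 -0.    1.82 -0.06]
shift units [ 3.7581 -2.5377  0.2496] turn [ 0.      0.     -0.4384]
```

{"api": "servo_tool", "payload": {
  "motion": [
    {"x": 0.3,"y": -0.2,"z": 0,"wx": 0,"wy": 0,"wz": -0.05,"claw": 0},
    {"x": 0.6,"y": -0.4,"z": 0,"wx": 0,"wy": 0,"wz": -0.11,"claw": 0},
    {"x": 1,"y": -0.68,"z": 0,"wx": 0,"wy": 0,"wz": -0.17,"claw": 0},
    {"x": 1,"y": -0.68,"z": 0,"wx": 0,"wy": 0,"wz": -0.22,"claw": 0},
    {"x": 1,"y": -0.68,"z": 0,"wx": 0,"wy": 0,"wz": -0.28,"claw": 0},
    {"x": 1,"y": -0.68,"z": 0,"wx": 0,"wy": 0,"wz": -0.33,"claw": 0},
    {"x": 1,"y": -0.68,"z": 0,"wx": 0,"wy": 0,"wz": -0.39,"claw": 0},
    {"x": 1,"y": -0.68,"z": 0,"wx": 0,"wy": 0,"wz": -0.438,"claw": 0}
  ]
}}

```text
time_s: 1.7
tcp_pos: [333.2, -399.3, 187.6]
tool_rot: [3.142, 0.0, 1.784]
wrist_force: [-0.0, 0.1, 0.4]
gripper_width: 11.3
finger_force: 0.0
```

```bash
python3 go.py 0 -3 150
```

```text
t 1.7 case [-352.34 -355.97  187.57] rot [3.1415e+00 2.0000e-04 1.7843e+00] F [-0.   0.1  0.4] q [-0.94 -0.12  1.44 -0.    1.82 -1.15]
shift units [2.343  2.3591 0.2502] turn [0.     0.0001 0.0014]
```

{"api": "servo_tool", "payload": {
  "motion": [
    {"x": 0.27,"y": 0.27,"z": 0,"wx": 0,"wy": 0,"wz": 0,"claw": 0},
    {"x": 0.54,"y": 0.54,"z": 0,"wx": 0,"wy": 0,"wz": 0,"claw": 0},
    {"x": 0.8,"y": 0.8,"z": 0,"wx": 0,"wy": 0,"wz": 0,"claw": 0},
    {"x": 1,"y": 1,"z": 0,"wx": 0,"wy": 0,"wz": 0,"claw": 0}
  ]
}}

```text
time_s: 2.2
tcp_pos: [449.9, -219.7, 187.7]
tool_rot: [3.141, 0.0, 1.78]
wrist_force: [0.7, -0.4, 0.2]
gripper_width: 0.1
finger_force: 0.0
```

{"api": "servo_tool", "payload": {
  "motion": [
    {"x": 0.27,"y": 0.27,"z": 0,"wx": 0,"wy": 0,"wz": 0,"claw": 0},
    {"x": 0.54,"y": 0.54,"z": 0,"wx": 0,"wy": 0,"wz": 0,"claw": 0},
    {"x": 0.8,"y": 0.8,"z": 0,"wx": 0,"wy": 0,"wz": 0,"claw": 0},
    {"x": 1,"y": 1,"z": 0,"wx": 0,"wy": 0,"wz": 0,"claw": 0}
  ]
}}

```text
time_s: 2.7
tcp_pos: [565.7, -41.7, 187.5]
tool_rot: [3.141, -0.0, 1.78]
wrist_force: [0.1, -0.1, -0.0]
gripper_width: 0.2
finger_force: 0.0
```

{"api": "servo_tool", "payload": {
  "motion": [
    {"x": 0.17,"y": 0.18,"z": 0,"wx": 0,"wy": 0,"wz": 0,"claw": 0},
    {"x": 0.34,"y": 0.36,"z": 0,"wx": 0,"wy": 0,"wz": 0,"claw": 0},
    {"x": 0.34,"y": 0.36,"z": 0,"wx": 0,"wy": 0,"wz": 0,"claw": 0}
  ]
}}

```text
time_s: 3.08
tcp_pos: [607.6, 19.2, 186.6]
tool_rot: [-3.141, -0.001, 1.782]
wrist_force: [0.5, 0.1, -0.3]
gripper_width: 0.5
finger_force: 0.0
```

```bash
python3 go.py 0 -3 50
```

```text
t 3.08 case [  3.    -3.52 186.61] rot [-3.1406e+00 -6.0000e-04  1.7820e+00] F [ 0.5  0.1 -0.3] q [-0.02  0.11  1.21  0.    1.82 -0.24]
shift units [ 0.0029 -0.0191  0.9108] turn [-0.0003 -0.0002  0.0006]
```

{"api": "servo_tool", "payload": {
  "motion": [
    {"x": 0,"y": -0.02,"z": 0.3,"wx": 0,"wy": 0,"wz": 0,"claw": 0},
    {"x": 0,"y": -0.02,"z": 0.6,"wx": 0,"wy": 0,"wz": 0,"claw": 0},
    {"x": 0,"y": -0.02,"z": 0.84,"wx": 0,"wy": 0,"wz": 0,"claw": 0},
    {"x": 0,"y": -0.02,"z": 0.84,"wx": 0,"wy": 0,"wz": 0,"claw": 0}
  ]
}}

```text
time_s: 3.58
tcp_pos: [601.5, 15.6, 57.9]
tool_rot: [-3.135, -0.001, 1.778]
wrist_force: [-0.2, 0.4, 0.2]
gripper_width: 0.1
finger_force: 0.0
```

```bash
python3 go.py 0 -3 26; python3 - <<'E'
from h import *
from bench import capture,monitor
s=monitor.get_state(); o=[]
for c,(x,y,X,Y) in {"top":(250,100,370,220),"scene":(230,150,350,270)}.items():
    im=capture(c); q=(proj(s["tcp_pos"],c)[0]-[x,y]+.5)*3.3; a=cv2.resize(im[y:Y,x:X],None,fx=3.3,fy=3.3,interpolation=2)
    cv2.drawMarker(a,tuple(int(v) for v in q),(0,0,255),0,14,1); o.append(a)
cv2.imwrite("pics/hover.png",np.hstack(o))
E
```

```text
t 3.58 case [-3.8  -5.77 57.95] rot [-3.1349e+00 -1.2000e-03  1.7779e+00] F [-0.2  0.4  0.2] q [-0.03  0.12  1.43 -0.    1.6  -0.24]
shift units [0.0182 0.0267 0.2128] turn [-0.0021 -0.0004 -0.0007]
```

View pics/hover.png

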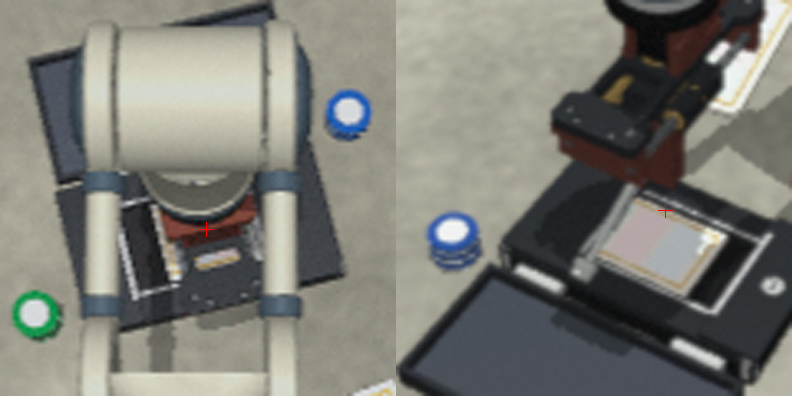

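```bash
python3 go.py 0 -3 26; python3 - <<'E'
from h import *
from bench import capture,monitor
s=monitor.get_state(); c="scene"; x,y,X,Y=270,140,370,240
im=capture(c); a=cv2.resize(im[y:Y,x:X],None,fx=6,fy=6,interpolation=2)
a=np.uint8(255*(a/255.)**.5)
for dz in(0,80):
  q=(proj(s["tcp_pos"]+[0,0,dz],c)[0]-[x,y]+.5)*6; print(q)
  cv2.drawMarker(a,tuple(int(v) for v in q),(0,0,255),0,14,1)
cv2.imwrite("pics/hover2.png",a)
E
```

```text
t 3.67 case [-0.91 -6.12 62.88] rot [3.1406e+00 5.0000e-04 1.7781e+00] F [-0.3  0.1  1.2] q [-0.03  0.11  1.43 -0.    1.6  -0.24]
shift units [0.0209 0.0058 0.2459] turn [ 0.0003  0.0001 -0.0006]
[245.72420752 439.19821988]
[242.84142913 302.51594797]
```

View pics/hover2.png

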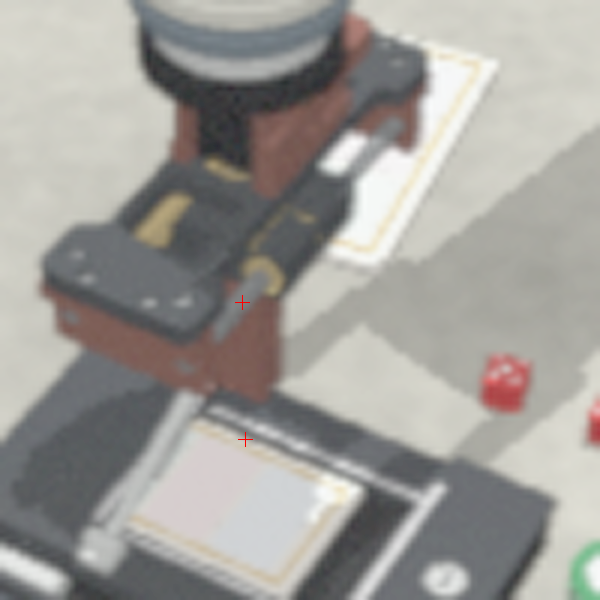

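```bash
python3 - <<'E'
from h import *
from bench import monitor
from scipy.spatial.transform import Rotation as R
s=monitor.get_state();T=R.from_euler("xyz",s["tool_rot"])
for c,x,y,f in(("scene",270,140,6),("top",250,100,3.3)):
  for P in [(0,0,0),(37.5,89,-80),(-37.5,89,-80),(37.5,-89,-80),(-37.5,-89,-80),(0,0,-80),(10,13.5,0),(10,-13.5,0),(-10,-13.5,0)]:
    print(c,P,np.round((proj(s["tcp_pos"]+T.apply(P),c)[0]-[x,y]+.5)*f))
E
```

```text
scene (0, 0, 0) [245. 439.]
scene (37.5, 89, -80) [202. 486.]
scene (-37.5, 89, -80) [ 32. 408.]
scene (37.5, -89, -80) [434. 203.]
scene (-37.5, -89, -80) [277. 141.]
scene (0, 0, -80) [242. 301.]
scene (10, 13.5, 0) [248. 469.]
scene (10, -13.5, 0) [282. 427.]
scene (-10, -13.5, 0) [241. 409.]
top (0, 0, 0) [205. 224.]
top (37.5, 89, -80) [131. 108.]
top (-37.5, 89, -80) [223.  87.]
top (37.5, -89, -80) [183. 325.]
top (-37.5, -89, -80) [277. 302.]
top (0, 0, -80) [204. 204.]
top (10, 13.5, 0) [190. 212.]
top (10, -13.5, 0) [198. 242.]
top (-10, -13.5, 0) [221. 237.]
```

The fingers are hidden behind the gripper's end plate in both views, so I'll descend slowly and watch the force.

{"api": "servo_tool", "payload": {
  "motion": [
    {"x": 0.005,"y": 0.005,"z": 0.02,"wx": 0,"wy": 0,"wz": 0,"claw": 0},
    {"x": 0.01,"y": 0.005,"z": 0.04,"wx": 0,"wy": 0,"wz": 0,"claw": 0},
    {"x": 0.02,"y": 0.005,"z": 0.06,"wx": 0,"wy": 0,"wz": 0,"claw": 0},
    {"x": 0.02,"y": 0.005,"z": 0.08,"wx": 0,"wy": 0,"wz": 0,"claw": 0},
    {"x": 0.02,"y": 0.005,"z": 0.1,"wx": 0,"wy": 0,"wz": 0,"claw": 0},
    {"x": 0.02,"y": 0.005,"z": 0.12,"wx": 0,"wy": 0,"wz": 0,"claw": 0},
    {"x": 0.02,"y": 0.005,"z": 0.14,"wx": 0,"wy": 0,"wz": 0,"claw": 0},
    {"x": 0.02,"y": 0.005,"z": 0.14,"wx": 0,"wy": 0,"wz": 0,"claw": 0}
  ]
}}

```text
time_s: 4.72
tcp_pos: [604.1, 19.6, 40.0]
tool_rot: [-3.141, -0.0, 1.779]
wrist_force: [-0.8, -0.8, 0.7]
gripper_width: 0.3
finger_force: 0.0
```

```bash
python3 go.py 0 -3 24
```

```text
t 4.72 case [-0.42 -2.38 40.01] rot [-3.1410e+00 -2.0000e-04  1.7787e+00] F [-0.8 -0.8  0.7] q [-0.02  0.12  1.46  0.    1.56 -0.23]
shift units [-0.0041  0.0029  0.1067] turn [-0.0002 -0.0001 -0.0004]
```

{"api": "servo_tool", "payload": {
  "motion": [
    {"x": 0,"y": 0,"z": 0.01,"wx": 0,"wy": 0,"wz": 0,"claw": 0},
    {"x": 0,"y": 0,"z": 0.02,"wx": 0,"wy": 0,"wz": 0,"claw": 0},
    {"x": 0,"y": 0,"z": 0.03,"wx": 0,"wy": 0,"wz": 0,"claw": 0},
    {"x": 0,"y": 0,"z": 0.04,"wx": 0,"wy": 0,"wz": 0,"claw": 0},
    {"x": 0,"y": 0,"z": 0.05,"wx": 0,"wy": 0,"wz": 0,"claw": 0},
    {"x": 0,"y": 0,"z": 0.06,"wx": 0,"wy": 0,"wz": 0,"claw": 0},
    {"x": 0,"y": 0,"z": 0.07,"wx": 0,"wy": 0,"wz": 0,"claw": 0},
    {"x": 0,"y": 0,"z": 0.08,"wx": 0,"wy": 0,"wz": 0,"claw": 0}
  ]
}}

```text
time_s: 5.72
tcp_pos: [604.3, 19.7, 28.3]
tool_rot: [3.142, 0.0, 1.779]
wrist_force: [-0.9, 0.0, 0.4]
gripper_width: 0.2
finger_force: 0.0
```

```bash
python3 go.py 0 -3 24; python3 - <<'E'
from h import *
from bench import capture,monitor
s=monitor.get_state(); o=[]
for c,(x,y,X,Y) in {"top":(270,125,350,205),"scene":(270,180,350,260)}.items():
    im=capture(c); q=(proj(s["tcp_pos"],c)[0]-[x,y]+.5)*5; a=cv2.resize(im[y:Y,x:X],None,fx=5,fy=5,interpolation=2)
    a=np.uint8(255*(a/255.)**.6); cv2.drawMarker(a,tuple(int(v) for v in q),(0,0,255),0,14,1); o.append(a)
cv2.imwrite("pics/hover3.png",np.hstack(o))
E
```

```text
t 5.72 case [-0.19 -2.38 28.35] rot [3.1416 0.     1.7789] F [-0.9  0.   0.4] q [-0.02  0.13  1.47  0.    1.54 -0.23]
shift units [-0.0041  0.0012  0.029 ] turn [ 0.      0.     -0.0003]
```

View pics/hover3.png

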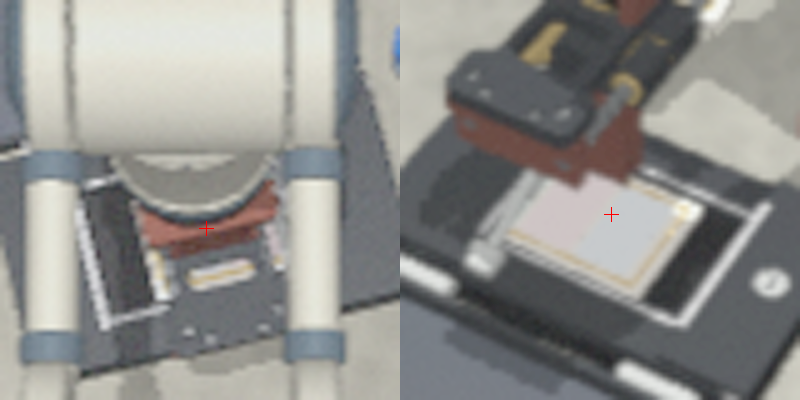

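```bash
python3 - <<'E'
from h import *
from scipy.spatial.transform import Rotation as R
T=R.from_euler("xyz",[3.14148,0,.4027]); t=np.array([235.2,-552,187.4]); o=[]
for c in("top","scene"):
    im=cv2.imread(f"pics/{c}0.png"); q0=proj(t,c)[0]; print(c,q0)
    x,y=[int(v)-45 for v in q0]; x=min(max(x,0),550); y=min(max(y,0),310)
    a=cv2.resize(im[y:y+90,x:x+90],None,fx=4.4,fy=4.4,interpolation=2); a=np.uint8(255*(a/255.)**.6)
    for P in[(0,0,0),(0,44,0),(0,-44,0),(37.5,89,-80),(-37.5,89,-80),(37.5,-89,-80),(-37.5,-89,-80)]:
        q=(proj(t+T.apply(P),c)[0]-[x,y]+.5)*4.4; cv2.drawMarker(a,tuple(int(v) for v in q),(0,0,255) if P[2]==0 else (0,255,0),0,10,1)
    o.append(a)
cv2.imwrite("pics/grip0.png",np.hstack(o))
E
```

```text
top [549.56185971 300.56907544]
scene [263.25476451  45.2131249 ]
```

View pics/grip0.png

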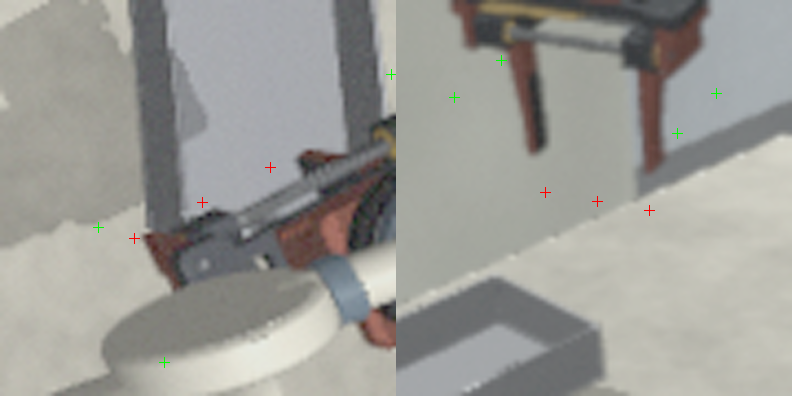

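```bash
python3 - <<'E'
from h import *
from scipy.optimize import least_squares
from scipy.spatial.transform import Rotation as R
T=R.from_euler("xyz",[3.14148,0,.4027]); t=np.array([235.2,-552,187.4])
x,y=263-45,45-45
obs=[((535-396)/4.4+x,150/4.4+y),((652-396)/4.4+x,167/4.4+y)]
pts=[(0,49,0),(0,-49,0)]   # finger tip middles, roughly
for free in("z","h"):
    f=lambda d:np.concatenate([proj(t+T.apply(P)+(np.array([0,0,d[0]]) if free=="z" else np.array([-.75,-.66,0])*d[0]),"scene")[0]-o for P,o in zip(pts,obs)])
    r=least_squares(f,[0]); print(free,r.x,np.round(r.fun,2))
x,y=504,255
for dz in(0,35):
    for P in[(0,57,-5),(0,57,-60),(0,-57,-5),(0,-57,-60),(0,0,-80),(0,0,-150)]:
        print(dz,P,np.round((proj(t+T.apply(P)+[0,0,dz],"top")[0]-[x,y])*4.4))
E
```

```text
z [31.33309568] [-0.51 -0.23 -0.44  0.32]
h [66.39992506] [3.29 0.56 2.09 0.9 ]
0 (0, 57, -5) [293. 155.]
0 (0, 57, -60) [349. 163.]
0 (0, -57, -5) [116. 248.]
0 (0, -57, -60) [164. 260.]
0 (0, 0, -80) [278. 215.]
0 (0, 0, -150) [356. 229.]
35 (0, 57, -5) [328. 160.]
35 (0, 57, -60) [388. 168.]
35 (0, -57, -5) [146. 255.]
35 (0, -57, -60) [198. 268.]
35 (0, 0, -80) [316. 222.]
35 (0, 0, -150) [399. 237.]
```

{"api": "servo_tool", "payload": {
  "motion": [
    {"x": 0,"y": 0,"z": 0.007,"wx": 0,"wy": 0,"wz": 0,"claw": 0},
    {"x": 0,"y": 0,"z": 0.014,"wx": 0,"wy": 0,"wz": 0,"claw": 0},
    {"x": 0,"y": 0,"z": 0.02,"wx": 0,"wy": 0,"wz": 0,"claw": 0}
  ]
}}

```text
time_s: 6.2
tcp_pos: [604.3, 19.6, 25.4]
tool_rot: [3.142, 0.0, 1.779]
wrist_force: [-0.6, -0.4, 0.6]
gripper_width: 0.8
finger_force: 0.0
```

{"api": "servo_tool", "payload": {
  "motion": [
    {"x": 0,"y": 0,"z": 0.007,"wx": 0,"wy": 0,"wz": 0,"claw": 0},
    {"x": 0,"y": 0,"z": 0.014,"wx": 0,"wy": 0,"wz": 0,"claw": 0},
    {"x": 0,"y": 0,"z": 0.014,"wx": 0,"wy": 0,"wz": 0,"claw": 0}
  ]
}}

```text
time_s: 6.58
tcp_pos: [604.2, 19.7, 23.2]
tool_rot: [-3.141, -0.0, 1.779]
wrist_force: [0.6, 0.4, 0.0]
gripper_width: 0.5
finger_force: 0.0
```

Both cameras agree that the real fingertips sit about 31 mm higher than the reported TCP, so I expect contact at a reported z near −7. I'll go down under force checks.

{"api": "servo_tool", "payload": {
  "motion": [
    {"x": 0,"y": 0,"z": 0.01,"wx": 0,"wy": 0,"wz": 0,"claw": 0},
    {"x": 0,"y": 0,"z": 0.02,"wx": 0,"wy": 0,"wz": 0,"claw": 0},
    {"x": 0,"y": 0,"z": 0.02,"wx": 0,"wy": 0,"wz": 0,"claw": 0}
  ]
}}

```text
time_s: 6.95
tcp_pos: [604.1, 19.7, 20.1]
tool_rot: [-3.141, -0.0, 1.779]
wrist_force: [-0.0, 0.2, 0.7]
gripper_width: 0.4
finger_force: 0.0
```

{"api": "servo_tool", "payload": {
  "motion": [
    {"x": 0,"y": 0,"z": 0.015,"wx": 0,"wy": 0,"wz": 0,"claw": 0},
    {"x": 0,"y": 0,"z": 0.03,"wx": 0,"wy": 0,"wz": 0,"claw": 0},
    {"x": 0,"y": 0,"z": 0.045,"wx": 0,"wy": 0,"wz": 0,"claw": 0},
    {"x": 0,"y": 0,"z": 0.06,"wx": 0,"wy": 0,"wz": 0,"claw": 0},
    {"x": 0,"y": 0,"z": 0.06,"wx": 0,"wy": 0,"wz": 0,"claw": 0}
  ]
}}

```text
time_s: 7.58
tcp_pos: [604.1, 19.7, 11.0]
tool_rot: [-3.141, -0.0, 1.779]
wrist_force: [0.1, 0.2, -0.3]
gripper_width: 0.6
finger_force: 0.0
```

{"api": "servo_tool", "payload": {
  "motion": [
    {"x": 0,"y": 0,"z": 0.01,"wx": 0,"wy": 0,"wz": 0,"claw": 0},
    {"x": 0,"y": 0,"z": 0.02,"wx": 0,"wy": 0,"wz": 0,"claw": 0},
    {"x": 0,"y": 0,"z": 0.03,"wx": 0,"wy": 0,"wz": 0,"claw": 0},
    {"x": 0,"y": 0,"z": 0.03,"wx": 0,"wy": 0,"wz": 0,"claw": 0}
  ]
}}

```text
time_s: 8.07
tcp_pos: [604.2, 19.7, 6.6]
tool_rot: [-3.141, -0.0, 1.779]
wrist_force: [0.1, 0.1, -0.1]
gripper_width: 0.4
finger_force: 0.0
```

{"api": "servo_tool", "payload": {
  "motion": [
    {"x": 0,"y": 0,"z": 0.007,"wx": 0,"wy": 0,"wz": 0,"claw": 0},
    {"x": 0,"y": 0,"z": 0.014,"wx": 0,"wy": 0,"wz": 0,"claw": 0},
    {"x": 0,"y": 0,"z": 0.02,"wx": 0,"wy": 0,"wz": 0,"claw": 0}
  ]
}}

```text
time_s: 8.45
tcp_pos: [604.3, 19.7, 3.8]
tool_rot: [3.142, -0.0, 1.779]
wrist_force: [0.1, -0.7, 0.0]
gripper_width: 0.7
finger_force: 0.0
```

{"api": "servo_tool", "payload": {
  "motion": [
    {"x": 0,"y": 0,"z": 0.007,"wx": 0,"wy": 0,"wz": 0,"claw": 0},
    {"x": 0,"y": 0,"z": 0.014,"wx": 0,"wy": 0,"wz": 0,"claw": 0}
  ]
}}

```text
time_s: 8.7
tcp_pos: [604.3, 19.6, 1.7]
tool_rot: [-3.142, -0.0, 1.779]
wrist_force: [0.5, 0.6, -0.6]
gripper_width: 0.4
finger_force: 0.0
```

{"api": "servo_tool", "payload": {
  "motion": [
    {"x": 0,"y": 0,"z": 0.007,"wx": 0,"wy": 0,"wz": 0,"claw": 0},
    {"x": 0,"y": 0,"z": 0.014,"wx": 0,"wy": 0,"wz": 0,"claw": 0}
  ]
}}

```text
time_s: 8.95
tcp_pos: [604.3, 19.7, -0.4]
tool_rot: [-3.142, -0.0, 1.779]
wrist_force: [0.0, -0.2, 0.3]
gripper_width: 0.7
finger_force: 0.0
```

```bash
python3 go.py 0 -3 24
```

```text
t 8.95 case [-0.21 -2.39 -0.44] rot [-3.1416 -0.      1.7788] F [ 0.  -0.2  0.3] q [-0.02  0.15  1.5   0.    1.49 -0.23]
shift units [-0.0041  0.0014 -0.1629] turn [-0.     -0.     -0.0004]
```

{"api": "servo_tool", "payload": {
  "motion": [
    {"x": 0,"y": 0,"z": 0.007,"wx": 0,"wy": 0,"wz": 0,"claw": 0},
    {"x": 0,"y": 0,"z": 0.014,"wx": 0,"wy": 0,"wz": 0,"claw": 0}
  ]
}}

```text
time_s: 9.2
tcp_pos: [604.2, 19.7, -2.6]
tool_rot: [-3.142, -0.0, 1.779]
wrist_force: [-0.2, -0.5, 0.8]
gripper_width: 0.0
finger_force: 0.0
```

{"api": "servo_tool", "payload": {
  "motion": [
    {"x": 0,"y": 0,"z": 0.007,"wx": 0,"wy": 0,"wz": 0,"claw": 0}
  ]
}}

```text
time_s: 9.32
tcp_pos: [604.3, 19.6, -3.6]
tool_rot: [3.142, 0.0, 1.779]
wrist_force: [0.3, -0.3, -0.5]
gripper_width: 0.6
finger_force: 0.0
```

{"api": "servo_tool", "payload": {
  "motion": [
    {"x": 0,"y": 0,"z": 0.005,"wx": 0,"wy": 0,"wz": 0,"claw": 0}
  ]
}}

```text
time_s: 9.45
tcp_pos: [604.2, 19.7, -4.4]
tool_rot: [-3.141, -0.0, 1.779]
wrist_force: [0.7, -0.1, 0.3]
gripper_width: 0.4
finger_force: 0.0
```

{"api": "servo_tool", "payload": {
  "motion": [
    {"x": 0,"y": 0,"z": 0.007,"wx": 0,"wy": 0,"wz": 0,"claw": 0}
  ]
}}

```text
time_s: 9.57
tcp_pos: [604.3, 19.6, -5.3]
tool_rot: [3.142, 0.0, 1.779]
wrist_force: [-0.3, -0.7, 0.5]
gripper_width: 0.5
finger_force: 0.0
```

{"api": "servo_tool", "payload": {
  "motion": [
    {"x": 0,"y": 0,"z": 0.006,"wx": 0,"wy": 0,"wz": 0,"claw": 0}
  ]
}}

```text
time_s: 9.7
tcp_pos: [604.3, 19.7, -6.3]
tool_rot: [-3.142, -0.0, 1.779]
wrist_force: [-0.8, -0.3, -0.1]
gripper_width: 0.4
finger_force: 0.0
```

{"api": "servo_tool", "payload": {
  "motion": [
    {"x": 0,"y": 0,"z": 0.005,"wx": 0,"wy": 0,"wz": 0,"claw": 0}
  ]
}}

```text
time_s: 9.82
tcp_pos: [604.3, 19.7, -7.0]
tool_rot: [-3.142, -0.0, 1.779]
wrist_force: [0.5, -0.6, 1.0]
gripper_width: 0.6
finger_force: 0.0
```

{"api": "servo_tool", "payload": {
  "motion": [
    {"x": 0,"y": 0,"z": 0.005,"wx": 0,"wy": 0,"wz": 0,"claw": 0}
  ]
}}

```text
time_s: 9.95
tcp_pos: [604.3, 19.6, -7.8]
tool_rot: [3.142, 0.0, 1.779]
wrist_force: [-0.5, 1.0, 0.3]
gripper_width: 0.3
finger_force: 0.0
```

{"api": "servo_tool", "payload": {
  "motion": [
    {"x": 0,"y": 0,"z": 0.005,"wx": 0,"wy": 0,"wz": 0,"claw": 0}
  ]
}}

```text
time_s: 10.07
tcp_pos: [604.3, 19.6, -8.5]
tool_rot: [3.142, -0.0, 1.779]
wrist_force: [0.5, 0.4, 0.7]
gripper_width: 0.2
finger_force: 0.0
```

{"api": "servo_tool", "payload": {
  "motion": [
    {"x": 0,"y": 0,"z": 0.005,"wx": 0,"wy": 0,"wz": 0,"claw": 0}
  ]
}}

```text
time_s: 10.2
tcp_pos: [604.3, 19.6, -9.3]
tool_rot: [-3.142, -0.0, 1.779]
wrist_force: [-0.1, -0.4, -0.1]
gripper_width: 0.3
finger_force: 0.0
```

{"api": "servo_tool", "payload": {
  "motion": [
    {"x": 0,"y": 0,"z": 0.005,"wx": 0,"wy": 0,"wz": 0,"claw": 0}
  ]
}}

```text
time_s: 10.32
tcp_pos: [604.2, 19.7, -10.0]
tool_rot: [-3.142, -0.0, 1.779]
wrist_force: [0.2, -0.1, 0.2]
gripper_width: 0.4
finger_force: 0.0
```

{"api": "servo_tool", "payload": {
  "motion": [
    {"x": 0,"y": 0,"z": 0.005,"wx": 0,"wy": 0,"wz": 0,"claw": 0}
  ]
}}

```text
time_s: 10.45
tcp_pos: [604.3, 19.7, -10.8]
tool_rot: [3.142, -0.0, 1.779]
wrist_force: [0.1, -0.2, 0.1]
gripper_width: 0.4
finger_force: 0.0
```

{"api": "servo_tool", "payload": {
  "motion": [
    {"x": 0,"y": 0,"z": 0.005,"wx": 0,"wy": 0,"wz": 0,"claw": 0}
  ]
}}

```text
time_s: 10.58
tcp_pos: [604.5, 19.7, -10.8]
tool_rot: [3.141, 0.0, 1.779]
wrist_force: [-2.1, -0.5, 5.0]
gripper_width: 0.6
finger_force: 2.6
```

Contact at a reported z of −10.8, so the TCP offset is about 35 mm. Now building up the press.

{"api": "servo_tool", "payload": {
  "motion": [
    {"x": 0,"y": 0,"z": 0.003,"wx": 0,"wy": 0,"wz": 0,"claw": 0},
    {"x": 0,"y": 0,"z": 0.003,"wx": 0,"wy": 0,"wz": 0,"claw": 0}
  ]
}}

```text
time_s: 10.82
tcp_pos: [604.8, 19.7, -10.8]
tool_rot: [3.14, 0.0, 1.779]
wrist_force: [-1.5, 0.6, 5.5]
gripper_width: 0.5
finger_force: 2.6
```

```bash
python3 go.py 0 50 24
```

```text
t 10.82 case [  0.27  -2.49 -10.79] rot [3.1402e+00 3.0000e-04 1.7788e+00] F [-1.5  0.6  5.5] q [-0.02  0.15  1.52  0.    1.47 -0.23]
shift units [ 0.3499 -0.0019 -0.232 ] turn [ 0.0004  0.0001 -0.0004]
```

{"api": "servo_tool", "payload": {
  "motion": [
    {"x": 0,"y": 0,"z": 0.005,"wx": 0,"wy": 0,"wz": 0,"claw": 0},
    {"x": 0,"y": 0,"z": 0.005,"wx": 0,"wy": 0,"wz": 0,"claw": 0}
  ]
}}

```text
time_s: 11.08
tcp_pos: [605.1, 19.7, -10.8]
tool_rot: [3.139, 0.0, 1.779]
wrist_force: [-1.9, -0.0, 7.8]
gripper_width: 0.5
finger_force: 3.9
```

{"api": "servo_tool", "payload": {
  "motion": [
    {"x": 0,"y": 0,"z": 0.005,"wx": 0,"wy": 0,"wz": 0,"claw": 0},
    {"x": 0,"y": 0,"z": 0.005,"wx": 0,"wy": 0,"wz": 0,"claw": 0}
  ]
}}

```text
time_s: 11.32
tcp_pos: [605.4, 19.7, -10.9]
tool_rot: [3.139, 0.001, 1.779]
wrist_force: [-2.9, 0.2, 10.1]
gripper_width: 0.5
finger_force: 5.1
```

{"api": "servo_tool", "payload": {
  "motion": [
    {"x": 0,"y": 0,"z": 0.006,"wx": 0,"wy": 0,"wz": 0,"claw": 0},
    {"x": 0,"y": 0,"z": 0.012,"wx": 0,"wy": 0,"wz": 0,"claw": 0},
    {"x": 0,"y": 0,"z": 0.012,"wx": 0,"wy": 0,"wz": 0,"claw": 0}
  ]
}}

```text
time_s: 11.7
tcp_pos: [606.0, 19.6, -10.9]
tool_rot: [3.137, 0.001, 1.779]
wrist_force: [-5.4, -1.0, 17.4]
gripper_width: 0.6
finger_force: 8.4
```

```bash
python3 go.py 0 50 24
```

```text
t 11.7 case [  1.47  -2.76 -10.94] rot [3.1369e+00 1.1000e-03 1.7788e+00] F [-5.4 -1.  17.4] q [-0.02  0.15  1.52  0.    1.47 -0.23]
shift units [ 0.3515 -0.0091 -0.2334] turn [ 0.0015  0.0003 -0.0004]
```

{"api": "servo_tool", "payload": {
  "motion": [
    {"x": 0.01,"y": 0,"z": 0,"wx": 0,"wy": 0,"wz": 0,"claw": 0},
    {"x": 0.02,"y": 0,"z": 0,"wx": 0,"wy": 0,"wz": 0,"claw": 0},
    {"x": 0.03,"y": 0,"z": 0,"wx": 0,"wy": 0,"wz": 0,"claw": 0},
    {"x": 0.04,"y": 0,"z": 0,"wx": 0,"wy": 0,"wz": 0,"claw": 0},
    {"x": 0.05,"y": 0,"z": 0,"wx": 0,"wy": 0,"wz": 0,"claw": 0},
    {"x": 0.06,"y": 0,"z": 0,"wx": 0,"wy": 0,"wz": 0,"claw": 0}
  ]
}}

```text
time_s: 12.45
tcp_pos: [604.8, 25.7, -10.9]
tool_rot: [3.136, 0.006, 1.777]
wrist_force: [-2.9, -7.6, 15.3]
gripper_width: 0.2
finger_force: 7.7
```

```bash
cat > pl.py <<'E'
# plaque front edge along the case's y from colour change in the scene view
from h import *
from bench import capture,monitor
import sys
p=np.load("case.npy"); im=capture("scene").astype(float).mean(2)
ys=np.arange(15,64,2.)
for x in(20,28):
    v=[cv2.remap(im.astype(np.float32),*[np.float32([[t]]) for t in proj(w(p,[x,y,24]),"scene")[0]],cv2.INTER_LINEAR)[0,0] for y in ys]
    print(x,[int(a) for a in v])
E
python3 go.py 0 50 24; python3 pl.py
```

```text
t 12.45 case [  1.53   3.4  -10.92] rot [3.1365 0.0056 1.7774] F [-2.9 -7.6 15.3] q [-0.01  0.15  1.52 -0.    1.46 -0.22]
shift units [ 0.3093 -0.0098 -0.2346] turn [ 0.0016  0.0018 -0.0008]
20 [172, 172, 172, 172, 172, 172, 171, 169, 163, 154, 153, 164, 151, 115, 61, 30, 20, 19, 22, 21, 27, 51, 110, 155, 161]
28 [170, 171, 170, 169, 169, 169, 168, 166, 160, 150, 149, 157, 154, 114, 62, 29, 21, 21, 21, 21, 27, 60, 119, 177, 163]
```

```bash
python3 - <<'E'
s=open("pl.py").read().replace('im=capture("scene")','im=(cv2.imread(sys.argv[1]) if len(sys.argv)>1 else capture("scene"))')
open("pl.py","w").write(s)
E
python3 pl.py pics/scene0.png
```

```text
20 [235, 235, 235, 235, 233, 228, 214, 208, 225, 207, 156, 84, 44, 30, 29, 28, 29, 29, 28, 29, 34, 56, 109, 151, 156]
28 [229, 229, 224, 223, 225, 219, 211, 211, 218, 212, 150, 81, 37, 30, 29, 28, 29, 28, 27, 27, 32, 62, 116, 172, 158]
```

{"api": "servo_tool", "payload": {
  "motion": [
    {"x": 0.01,"y": 0,"z": 0,"wx": 0,"wy": 0,"wz": 0,"claw": 0},
    {"x": 0.02,"y": 0,"z": 0,"wx": 0,"wy": 0,"wz": 0,"claw": 0},
    {"x": 0.03,"y": 0,"z": 0,"wx": 0,"wy": 0,"wz": 0,"claw": 0},
    {"x": 0.04,"y": 0,"z": 0,"wx": 0,"wy": 0,"wz": 0,"claw": 0}
  ]
}}

```text
time_s: 13.0
tcp_pos: [603.5, 31.5, -10.9]
tool_rot: [3.137, 0.006, 1.777]
wrist_force: [-3.5, -8.3, 15.5]
gripper_width: 0.4
finger_force: 7.8
```

```bash
python3 go.py; python3 pl.py
```

```text
t 13.0 case [  1.49   9.37 -10.93] rot [3.1366 0.0056 1.7774] F [-3.5 -8.3 15.5] q [-0.    0.15  1.52 -0.    1.46 -0.21]
20 [172, 172, 171, 171, 171, 172, 171, 171, 171, 171, 169, 163, 154, 154, 163, 151, 112, 61, 27, 20, 23, 37, 77, 108, 117]
28 [171, 171, 170, 169, 170, 170, 169, 169, 167, 167, 166, 160, 151, 150, 158, 151, 112, 59, 28, 20, 23, 45, 88, 141, 145]
```

{"api": "servo_tool", "payload": {
  "motion": [
    {"x": 0.01,"y": 0,"z": 0.003,"wx": 0,"wy": 0,"wz": 0,"claw": 0},
    {"x": 0.02,"y": 0,"z": 0.006,"wx": 0,"wy": 0,"wz": 0,"claw": 0},
    {"x": 0.03,"y": 0,"z": 0.006,"wx": 0,"wy": 0,"wz": 0,"claw": 0},
    {"x": 0.04,"y": 0,"z": 0.006,"wx": 0,"wy": 0,"wz": 0,"claw": 0},
    {"x": 0.05,"y": 0,"z": 0.006,"wx": 0,"wy": 0,"wz": 0,"claw": 0},
    {"x": 0.06,"y": 0,"z": 0.006,"wx": 0,"wy": 0,"wz": 0,"claw": 0}
  ]
}}

```text
time_s: 13.8
tcp_pos: [601.8, 39.4, -11.0]
tool_rot: [3.137, 0.007, 1.777]
wrist_force: [-6.6, -10.2, 19.5]
gripper_width: 0.8
finger_force: 9.7
```

```bash
python3 go.py; python3 pl.py
```

```text
t 13.8 case [  1.42  17.39 -10.97] rot [3.1365 0.0072 1.7768] F [ -6.6 -10.2  19.5] q [ 0.01  0.14  1.53 -0.01  1.46 -0.19]
20 [94, 133, 162, 170, 171, 171, 171, 171, 171, 172, 172, 172, 172, 171, 169, 162, 153, 150, 162, 148, 114, 68, 82, 106, 110]
28 [165, 168, 169, 169, 170, 170, 169, 168, 167, 169, 169, 168, 166, 168, 168, 162, 150, 151, 158, 156, 111, 78, 83, 120, 111]
```

{"api": "servo_tool", "payload": {
  "motion": [
    {"x": 0.01,"y": 0,"z": -0.001,"wx": 0,"wy": 0,"wz": 0,"claw": 0},
    {"x": 0.02,"y": 0,"z": -0.002,"wx": 0,"wy": 0,"wz": 0,"claw": 0},
    {"x": 0.03,"y": 0,"z": -0.002,"wx": 0,"wy": 0,"wz": 0,"claw": 0},
    {"x": 0.04,"y": 0,"z": -0.002,"wx": 0,"wy": 0,"wz": 0,"claw": 0},
    {"x": 0.05,"y": 0,"z": -0.002,"wx": 0,"wy": 0,"wz": 0,"claw": 0},
    {"x": 0.06,"y": 0,"z": -0.002,"wx": 0,"wy": 0,"wz": 0,"claw": 0}
  ]
}}

```text
time_s: 14.6
tcp_pos: [599.8, 48.3, -10.9]
tool_rot: [3.137, 0.007, 1.777]
wrist_force: [-5.8, -9.2, 18.6]
gripper_width: 0.7
finger_force: 9.3
```

```bash
python3 go.py
```

```text
t 14.6 case [  1.36  26.6  -10.94] rot [3.1368 0.0068 1.777 ] F [-5.8 -9.2 18.6] q [ 0.03  0.14  1.53 -0.01  1.46 -0.18]
```

```bash
cat > tx.py <<'E'
from h import *
from bench import capture
import sys
p=np.load("case.npy"); im=(cv2.imread(sys.argv[1]) if len(sys.argv)>1 else capture("scene")).astype(np.float32); d=im[:,:,0]-im[:,:,2]
ys=np.arange(-36,64,4.)
for x in(24,30):
    q=np.float32([proj(w(p,[x,y,24]),"scene")[0] for y in ys])
    print(x,[int(a) for a in cv2.remap(d,q[:,:1],q[:,1:],1).ravel()],"gray",[int(a) for a in cv2.remap(im.mean(2),q[:,:1],q[:,1:],1).ravel()])
E
python3 tx.py; python3 tx.py pics/scene0.png
```

```text
24 [-9, -7, -7, -9, -10, -13, -19, -20, -21, -19, -21, -21, -19, -21, -16, -9, 3, 7, 7, 7, 7, 6, -6, -33, -14] gray [106, 103, 114, 109, 105, 106, 100, 93, 96, 92, 87, 93, 95, 98, 104, 109, 153, 172, 172, 171, 172, 171, 170, 152, 146]
30 [-10, -9, -11, -7, -10, -15, -18, -26, -24, -23, -23, -19, -20, -20, -16, -12, -12, -13, -14, -10, -12, -12, -17, -40, -16] gray [161, 159, 161, 160, 164, 162, 164, 156, 159, 158, 158, 162, 162, 163, 165, 163, 160, 160, 156, 159, 161, 163, 163, 146, 146]
24 [-2, -2, -2, -2, -2, -2, -2, -1, 3, 3, 3, 3, 3, 3, 1, -4, -38, -12, -5, 0, 1, 2, 2, 1, 0] gray [229, 231, 231, 231, 231, 231, 231, 234, 235, 235, 234, 235, 235, 235, 235, 231, 210, 218, 115, 33, 28, 28, 28, 40, 135]
30 [-29, -31, -24, -17, -19, -23, -36, -37, -26, -31, -23, -21, -27, -25, -47, -44, -47, -11, -5, 2, 2, 2, 3, 2, 0] gray [213, 210, 214, 224, 222, 220, 213, 211, 215, 214, 209, 216, 217, 216, 201, 207, 204, 219, 116, 29, 29, 29, 28, 45, 146]
```

{"api": "servo_tool", "payload": {
  "motion": [
    {"x": 0.01,"y": 0,"z": 0,"wx": 0,"wy": 0,"wz": 0,"claw": 0},
    {"x": 0.02,"y": 0,"z": 0,"wx": 0,"wy": 0,"wz": 0,"claw": 0},
    {"x": 0.03,"y": 0,"z": 0,"wx": 0,"wy": 0,"wz": 0,"claw": 0},
    {"x": 0.04,"y": 0,"z": 0,"wx": 0,"wy": 0,"wz": 0,"claw": 0}
  ]
}}

```text
time_s: 15.15
tcp_pos: [598.5, 54.1, -10.9]
tool_rot: [3.137, 0.007, 1.777]
wrist_force: [-3.1, -10.8, 18.0]
gripper_width: 0.7
finger_force: 8.9
```

{"api": "servo_tool", "payload": {
  "motion": [
    {"x": 0.01,"y": 0,"z": 0,"wx": 0,"wy": 0,"wz": 0,"claw": 0},
    {"x": 0.02,"y": 0,"z": 0,"wx": 0,"wy": 0,"wz": 0,"claw": 0},
    {"x": 0.03,"y": 0,"z": 0,"wx": 0,"wy": 0,"wz": 0,"claw": 0},
    {"x": 0.04,"y": 0,"z": 0,"wx": 0,"wy": 0,"wz": 0,"claw": 0}
  ]
}}

```text
time_s: 15.65
tcp_pos: [597.8, 59.4, -10.9]
tool_rot: [3.136, 0.008, 1.777]
wrist_force: [-2.5, -13.2, 17.2]
gripper_width: 0.4
finger_force: 8.9
```

```bash
python3 go.py; python3 tx.py
```

```text
t 15.65 case [  1.66  37.8  -10.92] rot [3.1361 0.0081 1.7766] F [ -2.5 -13.2  17.2] q [ 0.05  0.14  1.53 -0.01  1.46 -0.16]
24 [-14, -7, -7, -9, -9, -9, -11, -12, -17, -20, -21, -21, -18, -20, -20, -19, -19, -14, -10, 1, 7, 7, 7, 6, 4] gray [156, 126, 115, 108, 103, 105, 100, 94, 97, 91, 88, 88, 89, 95, 92, 86, 97, 95, 98, 143, 171, 171, 171, 171, 154]
30 [-23, -11, -10, -7, -10, -12, -10, -18, -19, -23, -23, -19, -20, -19, -18, -22, -25, -17, -14, -10, -12, -12, -11, -12, -5] gray [159, 160, 161, 161, 163, 161, 163, 156, 159, 158, 159, 162, 162, 164, 165, 160, 158, 159, 156, 163, 160, 163, 164, 162, 151]
```

{"api": "servo_tool", "payload": {
  "motion": [
    {"x": 0.01,"y": 0,"z": 0,"wx": 0,"wy": 0,"wz": 0,"claw": 0},
    {"x": 0.02,"y": 0,"z": 0,"wx": 0,"wy": 0,"wz": 0,"claw": 0},
    {"x": 0.03,"y": 0,"z": 0,"wx": 0,"wy": 0,"wz": 0,"claw": 0}
  ]
}}

```text
time_s: 16.08
tcp_pos: [596.8, 63.7, -11.0]
tool_rot: [3.136, 0.008, 1.777]
wrist_force: [-3.8, -12.7, 17.4]
gripper_width: 1.0
finger_force: 9.0
```

```bash
python3 go.py; python3 tx.py
```

```text
t 16.07 case [  1.63  42.28 -10.95] rot [3.1362 0.008  1.7765] F [ -3.8 -12.7  17.4] q [ 0.05  0.14  1.53 -0.01  1.46 -0.15]
24 [-36, -15, -5, -8, -9, -9, -11, -11, -12, -17, -21, -21, -20, -20, -20, -20, -20, -20, -15, -11, -2, 7, 6, 7, 4] gray [149, 165, 142, 113, 103, 106, 100, 95, 97, 91, 87, 88, 90, 94, 93, 94, 102, 95, 93, 98, 132, 170, 171, 171, 155]
30 [-34, -25, -14, -7, -10, -13, -9, -17, -12, -17, -22, -20, -20, -19, -19, -22, -25, -25, -21, -12, -12, -13, -11, -13, -5] gray [150, 158, 161, 160, 163, 161, 163, 156, 160, 158, 159, 161, 162, 164, 164, 161, 159, 158, 155, 160, 160, 163, 164, 162, 150]
```

{"api": "servo_tool", "payload": {
  "motion": [
    {"x": 0.01,"y": 0,"z": 0,"wx": 0,"wy": 0,"wz": 0,"claw": 0},
    {"x": 0.02,"y": 0,"z": 0,"wx": 0,"wy": 0,"wz": 0,"claw": 0}
  ]
}}

```text
time_s: 16.38
tcp_pos: [596.2, 66.6, -10.9]
tool_rot: [3.136, 0.008, 1.776]
wrist_force: [-3.5, -13.4, 19.0]
gripper_width: 1.0
finger_force: 9.0
```

{"api": "servo_tool", "payload": {
  "motion": [
    {"x": 0.01,"y": 0,"z": 0,"wx": 0,"wy": 0,"wz": 0,"claw": 0}
  ]
}}

```text
time_s: 16.5
tcp_pos: [595.8, 68.1, -10.9]
tool_rot: [3.136, 0.008, 1.777]
wrist_force: [-3.2, -12.2, 17.7]
gripper_width: 0.9
finger_force: 9.1
```

```bash
python3 go.py; python3 tx.py
```

```text
t 16.5 case [  1.58  46.72 -10.94] rot [3.1364 0.0081 1.7765] F [ -3.2 -12.2  17.7] q [ 0.06  0.14  1.54 -0.01  1.46 -0.14]
24 [-13, -34, -17, -6, -8, -9, -11, -11, -12, -13, -17, -20, -19, -21, -19, -20, -20, -20, -20, -16, -12, -7, 4, 6, 3] gray [125, 148, 161, 142, 109, 105, 99, 95, 97, 91, 90, 92, 95, 94, 99, 101, 101, 95, 93, 99, 91, 107, 162, 171, 154]
30 [-10, -36, -28, -10, -11, -12, -10, -17, -13, -13, -17, -18, -19, -19, -18, -22, -25, -25, -26, -17, -13, -12, -11, -12, -6] gray [116, 145, 154, 161, 163, 161, 164, 157, 159, 159, 159, 160, 161, 164, 165, 161, 159, 158, 154, 160, 159, 162, 164, 162, 151]
```

{"api": "servo_tool", "payload": {
  "motion": [
    {"x": 0.01,"y": 0,"z": 0,"wx": 0,"wy": 0,"wz": 0,"claw": 0}
  ]
}}

```text
time_s: 16.68
tcp_pos: [595.5, 69.5, -10.9]
tool_rot: [3.136, 0.008, 1.776]
wrist_force: [-4.2, -13.1, 17.9]
gripper_width: 0.2
finger_force: 9.1
```

{"api": "servo_tool", "payload": {
  "motion": [
    {"x": 0.01,"y": 0,"z": 0,"wx": 0,"wy": 0,"wz": 0,"claw": 0}
  ]
}}

```text
time_s: 16.8
tcp_pos: [595.6, 71.0, -10.9]
tool_rot: [3.135, 0.008, 1.777]
wrist_force: [-1.9, -15.6, 16.7]
gripper_width: 0.3
finger_force: 11.1
```

```bash
python3 go.py; python3 tx.py|head -1
```

```text
t 16.8 case [  2.02  49.62 -10.92] rot [3.1354 0.0083 1.7765] F [ -1.9 -15.6  16.7] q [ 0.07  0.14  1.54 -0.01  1.46 -0.14]
24 [-5, -23, -33, -9, -3, -9, -10, -11, -12, -12, -13, -19, -21, -21, -20, -20, -21, -19, -20, -19, -14, -13, -2, 6, 3] gray [87, 158, 152, 161, 133, 107, 99, 95, 96, 92, 88, 88, 82, 83, 92, 85, 88, 90, 93, 94, 86, 85, 128, 170, 155]
```

{"api": "servo_tool", "payload": {
  "motion": [
    {"x": 0.008,"y": 0,"z": 0,"wx": 0,"wy": 0,"wz": 0,"claw": 0}
  ]
}}

```text
time_s: 16.98
tcp_pos: [595.7, 70.9, -10.9]
tool_rot: [3.135, 0.011, 1.776]
wrist_force: [-0.2, -18.6, 16.4]
gripper_width: 0.5
finger_force: 11.4
```

```bash
python3 go.py; python3 tx.py|head -1
```

```text
t 16.98 case [  2.01  49.53 -10.89] rot [3.1354 0.0105 1.7762] F [ -0.2 -18.6  16.4] q [ 0.07  0.14  1.54 -0.01  1.46 -0.14]
24 [-4, -22, -32, -8, 0, -8, -11, -12, -12, -13, -14, -20, -20, -22, -20, -20, -21, -20, -20, -19, -15, -13, -2, 6, 3] gray [97, 162, 153, 162, 131, 107, 99, 95, 97, 91, 88, 88, 82, 82, 92, 85, 87, 91, 93, 94, 93, 86, 127, 169, 154]
```

The plaque has stopped moving while the lateral force rises, so it's at the end stop. Lifting off, with a slight forward bias so I don't drag it back.

{"api": "servo_tool", "payload": {
  "motion": [
    {"x": -0.01,"y": 0,"z": -0.01,"wx": 0,"wy": 0,"wz": 0,"claw": 0},
    {"x": -0.01,"y": 0,"z": -0.04,"wx": 0,"wy": 0,"wz": 0,"claw": 0},
    {"x": -0.015,"y": 0,"z": -0.1,"wx": 0,"wy": 0,"wz": 0,"claw": 0},
    {"x": -0.02,"y": 0,"z": -0.3,"wx": 0,"wy": 0,"wz": 0,"claw": 0},
    {"x": -0.02,"y": 0,"z": -0.5,"wx": 0,"wy": 0,"wz": 0,"claw": 0},
    {"x": -0.02,"y": 0,"z": -0.6,"wx": 0,"wy": 0,"wz": 0,"claw": 0},
    {"x": -0.02,"y": 0,"z": -0.6,"wx": 0,"wy": 0,"wz": 0,"claw": 0}
  ]
}}

```text
time_s: 17.9
tcp_pos: [593.6, 73.7, 75.1]
tool_rot: [3.139, 0.0, 1.779]
wrist_force: [-0.6, -0.5, 0.5]
gripper_width: 0.1
finger_force: 0.0
```

```bash
python3 go.py -83 -39.5 79; python3 tx.py|head -1
```

```text
t 17.9 case [ 0.55 52.74 75.12] rot [3.1394e+00 3.0000e-04 1.7789e+00] F [-0.6 -0.5  0.5] q [ 0.07  0.09  1.43  0.    1.62 -0.14]
shift units [-0.6155 -0.5563 -0.0269] turn [ 0.0007  0.0001 -0.0003]
24 [-6, -24, -33, -7, 3, 4, 5, 4, 4, 4, 3, -8, -12, -12, -13, -13, -14, -13, -14, -10, 2, 7, 7, 7, 4] gray [83, 157, 153, 170, 172, 172, 172, 172, 172, 171, 172, 172, 172, 171, 171, 171, 171, 172, 172, 172, 173, 173, 173, 173, 156]
```

{"api": "servo_tool", "payload": {
  "motion": [
    {"x": -0.15,"y": -0.14,"z": -0.02,"wx": 0,"wy": 0,"wz": 0,"claw": 0},
    {"x": -0.3,"y": -0.28,"z": -0.02,"wx": 0,"wy": 0,"wz": 0,"claw": 0},
    {"x": -0.45,"y": -0.42,"z": -0.02,"wx": 0,"wy": 0,"wz": 0,"claw": 0},
    {"x": -0.61,"y": -0.555,"z": -0.02,"wx": 0,"wy": 0,"wz": 0,"claw": 0},
    {"x": -0.61,"y": -0.555,"z": -0.02,"wx": 0,"wy": 0,"wz": 0,"claw": 0},
    {"x": -0.61,"y": -0.555,"z": -0.02,"wx": 0,"wy": 0,"wz": 0,"claw": 0}
  ]
}}

```text
time_s: 18.7
tcp_pos: [530.1, -32.5, 76.1]
tool_rot: [-3.14, -0.001, 1.779]
wrist_force: [0.0, -0.1, -0.4]
gripper_width: 0.9
finger_force: 0.0
```

```bash
python3 go.py -83 -39.5 52; python3 - <<'E'
from h import *
from bench import capture
p=np.load("case.npy"); im=capture("scene"); d=cv2.imread("pics/scene0.png")
x,y,X,Y=255,165,365,245
a=np.hstack([cv2.resize(i[y:Y,x:X],None,fx=3.6,fy=3.6,interpolation=2) for i in(d,im)])
cv2.imwrite("pics/tab.png",a)
E
```

```text
t 18.7 case [-83.62 -38.01  76.08] rot [-3.1404e+00 -1.0000e-03  1.7788e+00] F [ 0.  -0.1 -0.4] q [-0.13 -0.09  1.61  0.    1.62 -0.33]
shift units [-0.0101  0.0044  0.1605] turn [-0.0004 -0.0003 -0.0004]
```

View pics/tab.png

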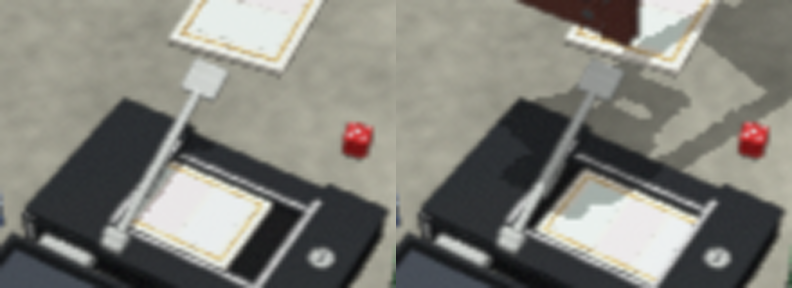

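The plaque is clearly forward: its tail edge shows past the latch, and the latch is still raised. Now I press the tab down.

{"api": "servo_tool", "payload": {
  "motion": [
    {"x": -0.01,"y": 0,"z": 0.03,"wx": 0,"wy": 0,"wz": 0,"claw": 0},
    {"x": -0.01,"y": 0,"z": 0.06,"wx": 0,"wy": 0,"wz": 0,"claw": 0},
    {"x": -0.01,"y": 0,"z": 0.09,"wx": 0,"wy": 0,"wz": 0,"claw": 0},
    {"x": -0.01,"y": 0,"z": 0.12,"wx": 0,"wy": 0,"wz": 0,"claw": 0},
    {"x": -0.01,"y": 0,"z": 0.15,"wx": 0,"wy": 0,"wz": 0,"claw": 0},
    {"x": -0.01,"y": 0,"z": 0.18,"wx": 0,"wy": 0,"wz": 0,"claw": 0},
    {"x": -0.01,"y": 0,"z": 0.2,"wx": 0,"wy": 0,"wz": 0,"claw": 0},
    {"x": -0.01,"y": 0,"z": 0.22,"wx": 0,"wy": 0,"wz": 0,"claw": 0}
  ]
}}

```text
time_s: 19.75
tcp_pos: [529.6, -34.8, 44.0]
tool_rot: [-3.139, -0.0, 1.778]
wrist_force: [-1.2, 0.6, 1.4]
gripper_width: 0.6
finger_force: 0.5
```

{"api": "servo_tool", "payload": {
  "motion": [
    {"x": 0,"y": 0,"z": 0.015,"wx": 0,"wy": 0,"wz": 0,"claw": 0},
    {"x": 0,"y": 0,"z": 0.03,"wx": 0,"wy": 0,"wz": 0,"claw": 0},
    {"x": 0,"y": 0,"z": 0.045,"wx": 0,"wy": 0,"wz": 0,"claw": 0},
    {"x": 0,"y": 0,"z": 0.06,"wx": 0,"wy": 0,"wz": 0,"claw": 0}
  ]
}}

```text
time_s: 20.25
tcp_pos: [529.8, -34.8, 34.9]
tool_rot: [-3.14, -0.0, 1.779]
wrist_force: [-5.3, -1.4, 2.9]
gripper_width: 0.5
finger_force: 3.5
```

```bash
python3 go.py -83 -39.5 -2
```

```text
t 20.25 case [-84.36 -40.16  34.86] rot [-3.1396 -0.      1.7787] F [-5.3 -1.4  2.9] q [-0.13 -0.07  1.66 -0.    1.55 -0.34]
shift units [0.0044 0.0096 0.2457] turn [-0.0006 -0.     -0.0004]
```

{"api": "servo_tool", "payload": {
  "motion": [
    {"x": 0,"y": 0.005,"z": 0.015,"wx": 0,"wy": 0,"wz": 0,"claw": 0},
    {"x": 0,"y": 0.01,"z": 0.03,"wx": 0,"wy": 0,"wz": 0,"claw": 0},
    {"x": 0,"y": 0.01,"z": 0.045,"wx": 0,"wy": 0,"wz": 0,"claw": 0},
    {"x": 0,"y": 0.01,"z": 0.06,"wx": 0,"wy": 0,"wz": 0,"claw": 0},
    {"x": 0,"y": 0.01,"z": 0.075,"wx": 0,"wy": 0,"wz": 0,"claw": 0}
  ]
}}

```text
time_s: 20.88
tcp_pos: [526.9, -35.3, 22.0]
tool_rot: [-3.129, -0.001, 1.778]
wrist_force: [-17.7, -4.6, 4.5]
gripper_width: 0.2
finger_force: 10.7
```

```bash
cat > lt.py <<'E'
# latch angle: match of a bright arm line in the scene view
from h import *
from bench import capture,models
p=np.load("case.npy"); capture("scene")
for n in("latch","latch_tab"):
  for c in("scene","top"):
    capture(c)
    for d in models.silhouettes(n,c)[:1]:
        ys,xs=np.nonzero(d["pixels"]); print(n,c,round(d["confidence"],2),np.round(d["position"]),len(xs),xs.min(),xs.max(),ys.min(),ys.max())
for c in("scene","top"): print(c,[(a,np.round(proj(w(p,latch(a)),c)[0]).tolist()) for a in(.4,.3,.2,.1,0)])
E
python3 go.py -81 -39.5 -2; python3 lt.py
```

```text
t 20.88 case [-87.34 -40.1   21.96] rot [-3.1291e+00 -9.0000e-04  1.7780e+00] F [-17.7  -4.6   4.5] q [-0.13 -0.06  1.68 -0.    1.54 -0.34]
shift units [0.004  0.0442 0.1592] turn [-0.004  -0.0003 -0.0006]
latch_tab scene 0.53 [304. 208.] 220 285 318 190 231
latch_tab top 0.68 [291. 140.] 4348 259 345 101 202
scene [(0.4, [313.0, 186.0]), (0.3, [314.0, 188.0]), (0.2, [314.0, 191.0]), (0.1, [315.0, 194.0]), (0, [315.0, 197.0])]
top [(0.4, [330.0, 187.0]), (0.3, [330.0, 189.0]), (0.2, [330.0, 191.0]), (0.1, [330.0, 193.0]), (0, [330.0, 194.0])]
```

The side force shows the fingers wedging against the tab's outer end, so I'll lift, shift inboard and press again.

{"api": "servo_tool", "payload": {
  "motion": [
    {"x": 0,"y": -0.02,"z": -0.05,"wx": 0,"wy": 0,"wz": 0,"claw": 0},
    {"x": 0,"y": -0.03,"z": -0.15,"wx": 0,"wy": 0,"wz": 0,"claw": 0},
    {"x": 0,"y": -0.03,"z": -0.3,"wx": 0,"wy": 0,"wz": 0,"claw": 0},
    {"x": 0.03,"y": 0.03,"z": -0.3,"wx": 0,"wy": 0,"wz": 0,"claw": 0},
    {"x": 0.03,"y": 0.05,"z": -0.3,"wx": 0,"wy": 0,"wz": 0,"claw": 0},
    {"x": 0.03,"y": 0.05,"z": -0.3,"wx": 0,"wy": 0,"wz": 0,"claw": 0}
  ]
}}

```text
time_s: 22.08
tcp_pos: [538.3, -27.9, 67.8]
tool_rot: [-3.14, -0.001, 1.779]
wrist_force: [-0.1, -0.1, 0.6]
gripper_width: 0.7
finger_force: 0.0
```

```bash
python3 go.py -76 -36 20; python3 lt.py
```

```text
t 22.07 case [-74.63 -35.25  67.76] rot [-3.1400e+00 -6.0000e-04  1.7794e+00] F [-0.1 -0.1  0.6] q [-0.11 -0.06  1.6   0.    1.61 -0.32]
shift units [-0.0051 -0.0086  0.3184] turn [-0.0005 -0.0002 -0.0002]
latch scene 0.55 [306. 199.] 142 287 318 189 230
latch_tab scene 0.8 [309. 200.] 157 285 319 189 231
scene [(0.4, [313.0, 186.0]), (0.3, [314.0, 188.0]), (0.2, [314.0, 191.0]), (0.1, [315.0, 194.0]), (0, [315.0, 197.0])]
top [(0.4, [330.0, 187.0]), (0.3, [330.0, 189.0]), (0.2, [330.0, 191.0]), (0.1, [330.0, 193.0]), (0, [330.0, 194.0])]
```

{"api": "servo_tool", "payload": {
  "motion": [
    {"x": -0.005,"y": -0.01,"z": 0.05,"wx": 0,"wy": 0,"wz": 0,"claw": 0},
    {"x": -0.005,"y": -0.01,"z": 0.1,"wx": 0,"wy": 0,"wz": 0,"claw": 0},
    {"x": -0.005,"y": -0.01,"z": 0.15,"wx": 0,"wy": 0,"wz": 0,"claw": 0},
    {"x": -0.005,"y": -0.01,"z": 0.2,"wx": 0,"wy": 0,"wz": 0,"claw": 0},
    {"x": -0.005,"y": -0.01,"z": 0.25,"wx": 0,"wy": 0,"wz": 0,"claw": 0},
    {"x": -0.005,"y": -0.01,"z": 0.28,"wx": 0,"wy": 0,"wz": 0,"claw": 0},
    {"x": -0.005,"y": -0.01,"z": 0.3,"wx": 0,"wy": 0,"wz": 0,"claw": 0},
    {"x": -0.005,"y": -0.01,"z": 0.3,"wx": 0,"wy": 0,"wz": 0,"claw": 0}
  ]
}}

```text
time_s: 23.52
tcp_pos: [537.1, -29.3, 23.8]
tool_rot: [-3.141, -0.0, 1.779]
wrist_force: [-0.2, 0.3, -0.3]
gripper_width: 0.6
finger_force: 0.0
```

{"api": "servo_tool", "payload": {
  "motion": [
    {"x": 0,"y": 0,"z": 0.013,"wx": 0,"wy": 0,"wz": 0,"claw": 0},
    {"x": 0,"y": 0,"z": 0.026,"wx": 0,"wy": 0,"wz": 0,"claw": 0},
    {"x": 0,"y": 0,"z": 0.04,"wx": 0,"wy": 0,"wz": 0,"claw": 0},
    {"x": 0,"y": 0,"z": 0.053,"wx": 0,"wy": 0,"wz": 0,"claw": 0}
  ]
}}

```text
time_s: 24.02
tcp_pos: [537.2, -29.4, 15.9]
tool_rot: [-3.142, 0.0, 1.779]
wrist_force: [-0.8, -0.8, 1.6]
gripper_width: 0.3
finger_force: 0.6
```

```bash
python3 go.py -76 -36 -2
```

```text
t 24.02 case [-76.03 -36.42  15.92] rot [-3.1416e+00  1.0000e-04  1.7788e+00] F [-0.8 -0.8  1.6] q [-0.12 -0.04  1.67 -0.    1.51 -0.33]
shift units [0.0028 0.0002 0.1195] turn [-0.      0.     -0.0004]
```

Contact at about z = 16, as predicted. Pushing down now.

{"api": "servo_tool", "payload": {
  "motion": [
    {"x": 0,"y": 0,"z": 0.015,"wx": 0,"wy": 0,"wz": 0,"claw": 0},
    {"x": 0,"y": 0,"z": 0.03,"wx": 0,"wy": 0,"wz": 0,"claw": 0},
    {"x": 0,"y": 0,"z": 0.045,"wx": 0,"wy": 0,"wz": 0,"claw": 0},
    {"x": 0,"y": 0,"z": 0.06,"wx": 0,"wy": 0,"wz": 0,"claw": 0}
  ]
}}

```text
time_s: 24.52
tcp_pos: [537.1, -29.3, 6.8]
tool_rot: [-3.141, 0.0, 1.779]
wrist_force: [-0.5, -0.4, 0.9]
gripper_width: 0.4
finger_force: 0.6
```

{"api": "servo_tool", "payload": {
  "motion": [
    {"x": 0,"y": 0,"z": 0.015,"wx": 0,"wy": 0,"wz": 0,"claw": 0},
    {"x": 0,"y": 0,"z": 0.03,"wx": 0,"wy": 0,"wz": 0,"claw": 0},
    {"x": 0,"y": 0,"z": 0.045,"wx": 0,"wy": 0,"wz": 0,"claw": 0}
  ]
}}

```text
time_s: 24.9
tcp_pos: [537.1, -29.3, 0.0]
tool_rot: [-3.141, -0.0, 1.779]
wrist_force: [-1.5, 0.1, 0.9]
gripper_width: 0.7
finger_force: 0.6
```

```bash
python3 go.py -76 -36 -2; python3 lt.py | grep scene
```

```text
t 24.9 case [-7.605e+01 -3.634e+01  4.000e-02] rot [-3.1415e+00 -1.0000e-04  1.7788e+00] F [-1.5  0.1  0.9] q [-0.12 -0.03  1.69  0.    1.48 -0.33]
shift units [0.0023 0.0003 0.0136] turn [-0.     -0.     -0.0004]
latch scene 0.49 [299. 212.] 85 287 314 200 230
latch_tab scene 0.46 [300. 220.] 91 286 315 199 231
scene [(0.4, [313.0, 186.0]), (0.3, [314.0, 188.0]), (0.2, [314.0, 191.0]), (0.1, [315.0, 194.0]), (0, [315.0, 197.0])]
```

{"api": "servo_tool", "payload": {
  "motion": [
    {"x": 0,"y": 0,"z": 0.01,"wx": 0,"wy": 0,"wz": 0,"claw": 0},
    {"x": 0,"y": 0,"z": 0.02,"wx": 0,"wy": 0,"wz": 0,"claw": 0}
  ]
}}

```text
time_s: 25.6
tcp_pos: [537.4, -29.4, -2.1]
tool_rot: [3.141, 0.0, 1.779]
wrist_force: [-3.2, -0.0, 10.5]
gripper_width: 0.3
finger_force: 4.7
```

{"api": "servo_tool", "payload": {
  "motion": [
    {"x": 0,"y": 0,"z": 0.01,"wx": 0,"wy": 0,"wz": 0,"claw": 0},
    {"x": 0,"y": 0,"z": 0.01,"wx": 0,"wy": 0,"wz": 0,"claw": 0}
  ]
}}

```text
time_s: 25.85
tcp_pos: [537.5, -29.4, -2.2]
tool_rot: [3.141, 0.0, 1.779]
wrist_force: [-5.4, 0.7, 10.5]
gripper_width: 0.5
finger_force: 5.4
```

It stopped at the expected fully-down height. Backing off.

{"api": "servo_tool", "payload": {
  "motion": [
    {"x": 0,"y": 0,"z": -0.05,"wx": 0,"wy": 0,"wz": 0,"claw": 0},
    {"x": 0,"y": 0,"z": -0.2,"wx": 0,"wy": 0,"wz": 0,"claw": 0},
    {"x": 0,"y": 0,"z": -0.5,"wx": 0,"wy": 0,"wz": 0,"claw": 0},
    {"x": 0,"y": 0,"z": -0.8,"wx": 0,"wy": 0,"wz": 0,"claw": 0},
    {"x": -0.2,"y": -0.2,"z": -1,"wx": 0,"wy": 0,"wz": 0,"claw": 0},
    {"x": -0.5,"y": -0.4,"z": -1,"wx": 0,"wy": 0,"wz": 0,"claw": 0},
    {"x": -0.5,"y": -0.4,"z": -1,"wx": 0,"wy": 0,"wz": 0,"claw": 0},
    {"x": -0.5,"y": -0.4,"z": -1,"wx": 0,"wy": 0,"wz": 0,"claw": 0}
  ]
}}

```text
time_s: 26.85
tcp_pos: [494.0, -114.7, 145.4]
tool_rot: [-3.141, -0.001, 1.778]
wrist_force: [0.9, 0.2, 0.1]
gripper_width: 0.7
finger_force: 0.0
```

```bash
python3 go.py; python3 lt.py; python3 tx.py; python3 - <<'E'
from bench import capture,models
import cv2,numpy as np
for c in("scene","top"):
    im=capture(c); a=cv2.imread(f"pics/{c}0.png")
    for n in("die_a","chips_green","chips_blue","spare_plaques","comb","paddle"):
        print(c,n,[(round(d["confidence"],2),np.round(d["position"]).tolist()) for d in models.silhouettes(n,c)[:2]])
E
```

```text
t 26.85 case [-136.01 -110.97  145.37] rot [-3.1414e+00 -8.0000e-04  1.7782e+00] F [0.9 0.2 0.1] q [-0.3  -0.16  1.55  0.    1.75 -0.5 ]
latch scene 0.52 [304. 208.] 232 285 320 194 231
latch top 0.79 [327. 191.] 182 317 336 148 198
latch_tab scene 0.46 [308. 207.] 167 287 319 195 230
latch_tab top 0.54 [327. 192.] 142 318 335 148 197
scene [(0.4, [313.0, 186.0]), (0.3, [314.0, 188.0]), (0.2, [314.0, 191.0]), (0.1, [315.0, 194.0]), (0, [315.0, 197.0])]
top [(0.4, [330.0, 187.0]), (0.3, [330.0, 189.0]), (0.2, [330.0, 191.0]), (0.1, [330.0, 193.0]), (0, [330.0, 194.0])]
24 [-3, -21, -35, -2, 3, 3, 3, 3, 3, 3, 3, -1, -2, -2, -2, -1, -1, -2, -2, -1, 2, 3, 3, 3, 1] gray [116, 211, 209, 234, 236, 236, 236, 236, 236, 236, 236, 234, 234, 234, 234, 234, 233, 234, 233, 235, 237, 238, 237, 237, 222]
30 [-2, -17, -48, -8, -6, -10, -5, -17, -13, -11, -13, -9, -12, -10, -8, -21, -21, -18, -22, -14, -12, -10, -9, -12, -7] gray [110, 211, 205, 226, 230, 228, 231, 223, 227, 226, 224, 223, 226, 229, 230, 223, 223, 223, 218, 227, 227, 228, 231, 228, 218]
scene die_a [(0.6, [354.0, 205.0]), (0.42, [372.0, 210.0])]
scene chips_green [(0.76, [370.0, 242.0])]
scene chips_blue [(0.48, [246.0, 221.0])]
scene spare_plaques [(0.94, [197.0, 155.0])]
scene comb [(0.76, [251.0, 127.0])]
scene paddle [(0.95, [466.0, 345.0])]
top die_a [(0.44, [303.0, 219.0])]
top chips_green [(0.65, [258.0, 196.0]), (0.52, [306.0, 144.0])]
top chips_blue [(0.55, [356.0, 134.0])]
top spare_plaques [(0.93, [468.0, 158.0])]
top comb [(0.67, [471.0, 243.0])]
top paddle [(0.7, [157.0, 178.0])]
```

The latch tab moved 12 px down (10.9 predicted for fully down), the plaque stayed in place, and the bystanders are undisturbed. Handing in.

```bash
python3 -c "
from bench import manip
print(manip.finish_job())"
```

```text
the job is handed in; nothing more can be done
None
```

I slid the plaque to its end stop, pushed the latch fully down behind it, backed the arm clear and handed the job in at about 27 s; the wrist force read about 25 N at most while pressing the plaque, and the hand-in returned no verdict.

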